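# Strip the bare reels from the van's reel rack

## Task

The reel rack is in from the van for a clear-out. Pull its sprung lock bar out to its stop so that the catch pops up and holds it, lift every bare reel off its spindle and put it in the wooden crate, along with any bare reels that already stand loose on the bench, and leave the wound reels where they are on their spindles. Only when all bare reels are in the crate, press the catch down so that the bar springs fully home over the wound reels again.

Things in the scene. Friction and masses are not known exactly. Their poses are not given: they have to be found in the camera images.
- rack: reel rack fixed on the bench: plywood base 190 x 404 x 20 mm, upright ply ends 72 mm high. Origin at bench height; x points to its back, away from the robot (front edge at x = -115 mm, back edge at +75 mm), y along the row of spindles, to the left seen from the front. At y = +-145 mm, 24 to 42 mm above the bench, the front carries two steel spring tubes
- spindles (a point): middle of the row of spindles, at the height of their tops (73 mm above the bench). Six steel spindles 12 mm thick stand at rack x = +35 mm, y = -160, -96, -32, +32, +96, +160 mm. A seated reel's underside is 20 mm and its top 60 mm above the bench
- lockbar (a joint): travel of the sprung lock bar in m: 0 = home, where springs push it; 0.045 = at its stop, pulled toward the robot (rack -x). The springs pull back with 3.5 N at home and 8 N at the stop. In the last 1 to 2 mm before the stop the catch pops up behind it; let go, it then rests on the catch at about 0.043
- lockbar_grip (a point): top centre of the lock bar's upright black grip, 80 mm above the bench: a rounded block 24 mm (rack x) by 30 mm (rack y), standing up 46 mm from an 8 mm thick steel carriage plate (top 34 mm above the bench, 90 mm along y, reaching 16 mm in front of the grip's centre and 40 mm behind it). Moves with the bar
- lockbar_bar (a point): middle of the lock bar's round cross bar, 10 mm thick and 372 mm along rack y, 68 mm above the bench, 36 mm behind the grip's centre; moves with it. Six flat prongs on it, undersides 63 mm above the bench, overhang the reels' front edges by 10 mm when home, so that none can be lifted; at the stop their tips are 36 mm clear of the reels
- catch (a joint): height of the sprung catch in m: about 0.001 while the lock bar's plate holds it down, 0.010 popped up and holding the bar out, 0 fully down. Pressed down to about 0.001 it lets the bar go, which springs away from the robot by itself; this takes 4 to 6 N
- catch_head (a point): top centre of the catch's grey press head, 21 x 21 mm, to the left of the grip, at rack x = -92 mm, y = +85 mm; 35 mm above the bench held down, 44 mm popped up. The cross bar, pulled out, is 39 mm behind its centre
- bare_reel_0: bare (spent) black plastic reel, about 50 g: a thin 26 mm core between two spoked eight-sided flanges 54 mm across flats, 58 across corners, 3.5 mm thick; 40 mm high, bore 19 mm. Origin at the centre of its underside, z along its axis; flats face its own x and y axes and the diagonals. Starts on one of the rack's spindles; may be absent
- bare_reel_1: another bare reel just like bare_reel_0, origin and axes the same; starts on one of the rack's spindles; may be absent
- bare_reel_2: another bare reel just like bare_reel_0, origin and axes the same; starts on one of the rack's spindles; may be absent
- bare_reel_3: another bare reel just like bare_reel_0, origin and axes the same; starts on one of the rack's spindles; may be absent
- bare_reel_4: another bare reel just like bare_reel_0, origin and axes the same; starts standing loose on the bench to the left of the rack; may be absent
- bare_reel_5: another bare reel just like bare_reel_0, origin and axes the same; starts standing loose on the bench to the left of the rack; may be absent
- wound_reel_0: wound reel, about 0.3 kg: same size and form as a bare one, but filled with steel wire nearly to its flange edges (it shows between the flanges and through their four windows). Origin at the centre of its underside, z along its axis. Starts on one of the rack's spindles and stays there
- wound_reel_1: wound reel, about 0.3 kg: same size and form as a bare one, but filled with steel wire nearly to its flange edges (it shows between the flanges and through their four windows). Origin at the centre of its underside, z along its axis. Starts on one of the rack's spindles and stays there
- parts_cabinet: bystander: steel-grey drawer cabinet fixed at the back of the bench behind the rack, origin at the centre of its underside; about 340 mm along y, 160 mm deep (front face 80 mm in front of the origin, one drawer standing open 40 mm farther), about 0.22 m high: carry reels round in front of it or well above it
- crate_in (a point): centre of the inner floor of the loose slatted wooden crate, 8 mm above the bench, axes as the crate's: crate 226 mm (x) by 218 mm (y) outside, 210 by 202 mm inside, with small posts 16 mm square in the corners, 66 mm high, walls 8 mm thick, about 0.9 kg; holds six reels standing in two rows of three along x
There are look-alikes about, which are no part of the job. Leave any orange look-alike of the bare_reel_5 alone.

How it is judged (in metres and radians):
On the way, in this order (a step that is already met when the one before it is completed fails the run):
1. the lock bar is pulled out to its stop and held there by the popped-up catch (value of joint lockbar above 0.0405 m and value of joint catch above 0.007 m), for 0.3 s.
2. every bare reel is in the crate while the catch still holds the bar out (value of joint lockbar above 0.0405 m and x of bare_reel_0 in the frame of crate_in between -0.105 and 0.105 m and y of bare_reel_0 in the frame of crate_in between -0.1 and 0.1 m and z of bare_reel_0 in the frame of crate_in between -0.01 and 0.065 m and x of bare_reel_1 in the frame of crate_in between -0.105 and 0.105 m and y of bare_reel_1 in the frame of crate_in between -0.1 and 0.1 m and z of bare_reel_1 in the frame of crate_in between -0.01 and 0.065 m and x of bare_reel_2 in the frame of crate_in between -0.105 and 0.105 m and y of bare_reel_2 in the frame of crate_in between -0.1 and 0.1 m and z of bare_reel_2 in the frame of crate_in between -0.01 and 0.065 m and x of bare_reel_3 in the frame of crate_in between -0.105 and 0.105 m and y of bare_reel_3 in the frame of crate_in between -0.1 and 0.1 m and z of bare_reel_3 in the frame of crate_in between -0.01 and 0.065 m and x of bare_reel_4 in the frame of crate_in between -0.105 and 0.105 m and y of bare_reel_4 in the frame of crate_in between -0.1 and 0.1 m and z of bare_reel_4 in the frame of crate_in between -0.01 and 0.065 m and x of bare_reel_5 in the frame of crate_in between -0.105 and 0.105 m and y of bare_reel_5 in the frame of crate_in between -0.1 and 0.1 m and z of bare_reel_5 in the frame of crate_in between -0.01 and 0.065 m), for 0.3 s.
At the end, for the whole second after the job is handed in: lock bar home within 3 mm; every bare reel lies within the crate's walls (origin within 105 mm in its x and 100 mm in its y of the crate's centre and less than 65 mm above its floor), at rest; both wound reels on their spindles, upright and seated within 8 mm (value of joint lockbar below 0.003 m and x of bare_reel_0 in the frame of crate_in between -0.105 and 0.105 m and y of bare_reel_0 in the frame of crate_in between -0.1 and 0.1 m and z of bare_reel_0 in the frame of crate_in between -0.01 and 0.065 m and x of bare_reel_1 in the frame of crate_in between -0.105 and 0.105 m and y of bare_reel_1 in the frame of crate_in between -0.1 and 0.1 m and z of bare_reel_1 in the frame of crate_in between -0.01 and 0.065 m and x of bare_reel_2 in the frame of crate_in between -0.105 and 0.105 m and y of bare_reel_2 in the frame of crate_in between -0.1 and 0.1 m and z of bare_reel_2 in the frame of crate_in between -0.01 and 0.065 m and x of bare_reel_3 in the frame of crate_in between -0.105 and 0.105 m and y of bare_reel_3 in the frame of crate_in between -0.1 and 0.1 m and z of bare_reel_3 in the frame of crate_in between -0.01 and 0.065 m and x of bare_reel_4 in the frame of crate_in between -0.105 and 0.105 m and y of bare_reel_4 in the frame of crate_in between -0.1 and 0.1 m and z of bare_reel_4 in the frame of crate_in between -0.01 and 0.065 m and x of bare_reel_5 in the frame of crate_in between -0.105 and 0.105 m and y of bare_reel_5 in the frame of crate_in between -0.1 and 0.1 m and z of bare_reel_5 in the frame of crate_in between -0.01 and 0.065 m and linear speed of each of bare_reel_0, bare_reel_1, bare_reel_2, bare_reel_3, bare_reel_4, bare_reel_5 below 0.03 m/s and z of each of wound_reel_0, wound_reel_1 in the frame of rack below 0.028 m and x of wound_reel_0 in the frame of rack between 0.02 and 0.05 m and angle between each of wound_reel_0, wound_reel_1's own z axis and vertical below 0.15 rad and x of wound_reel_1 in the frame of rack between 0.02 and 0.05 m); the robot touches nothing.
It fails at once if a wound reel is lifted more than 25 mm up its spindle (z of any of wound_reel_0, wound_reel_1 in the frame of rack above 0.045 m).
Of bare_reel_0, bare_reel_1, bare_reel_2, bare_reel_3, bare_reel_4, bare_reel_5 only 4 to 6 are there at a start; the rules pass over those that are not, and their reading is None.
At some moment in a run one of crate, bare_reel_4, bare_reel_5 may be knocked a few centimetres aside while the robot is not near it.
Once in a run the grip may slacken for a moment while it holds something.
It also fails if it takes over 210 s, if anything falls off the work surface, if the arm or the gripper's body presses on something with over 40 N, if the wrist force passes 120 N, or if a joint passes its speed limit or range.

## Robot

A 7-joint arm with a two-finger parallel gripper is mounted at the origin on a cart in front of the work surface, level with it; the furniture and walls round the work are solid. World frame = base frame: x ahead of the robot, y to its left, z up, the work surface at z = 0. Lengths are in mm, angles in degrees, forces in N, time in s.
With the tool pointing down it reaches from about 425 to 800 mm from the base axis. Payload 8.3 kg.
Tool frame: the origin (TCP) lies at the very end of the fingers, on their centre line; the grasp point (between the pads) lies 19 mm behind it (arm.tcp_to_grasp is the distance from the TCP to the grasp point, in mm); z points along the fingers, y is the line along which they close (so a half turn about z gives the same grasp; the last joint's range is limited). The gripper opens to 85 mm and grips with 20 to 120 N. Pads are 22 mm wide; open, the fingers measure 114 mm over their backs; the gripper's body (76 mm by 85 mm) begins 54 mm behind the grasp point. The pads swing forward as they close: fully open they stand 13 mm farther back than shut.
Start: joints at [66.469, 21.967, 0.94, 78.501, -0.361, 79.538, -2.664], TCP at [213.055, -587.546, 231.279] pointing down, gripper open.
Joint ranges: [-169.22, 169.22], [-14.56, 117.87], [-87.37, 89.26], [10.42, 133.3], [-82.24, 262.24], [0.94, 117.77], [-172.7, 172.7]. Speed limits (degrees/s): [136.94, 136.94, 172.46, 172.46, 180, 180, 180].

## Interface

Orientations are given as a 3x3 rotation matrix whose columns are the frame's x, y, z axes.
In Python, from rig import arm gives the robot as it stands.
- The arm moves only by the tool move_arm, never from a script. Its argument "deltas" is a list of rows, each a list of 7 numbers: the shift along the tool's x, y, z in mm, then the turn, a rotation vector about the tool's x, y, z in degrees, then the finger opening in mm, from 0 to 85.4. In form: [[dx, dy, dz, ax, ay, az, gripper], ...]. A call has 1 to 10 rows; each row is the pose to reach, as a shift and turn from the pose commanded when the call began, along the tool's axes at that moment; what a row does not reach only later rows make up. A row lasts 1/10 s, in which the tool goes at most 50 mm and 8.59 degrees, less where a joint would pass 70% of its speed; a pose out of reach is approached as far as the arm can. A call with a gripper value outside its range is refused whole. The fingers move at their own pace and stop on an object; the grip force is fixed at half the most. Time passes only in rows, so rows that repeat a pose let the fingers close. It gives the time, the measured TCP pose, the force, the opening and the grip force at its end, in the units of the state.
- arm.state(): the state, without advancing time (a new reading comes with each control period).
- arm.snapshot(name): name is "side" or "top" or "wrist"; returns a dict with "color" (384x512x3 uint8, blue, green, red), "vertical_fov" (degrees; the focal length in pixels is half the picture's height over the tangent of half this angle, whatever the lens; pixels are square), "cx", "cy" (the principal point, pixels), "origin" and "rotation" of the camera in the world. Camera axes: x right, y down, z forward; pixel columns grow to the right and rows downward; lengths in mm; the calibration is good to about 2 mm. A picture is of the moment at which its call begins. There is no depth.
- arm.close_job(): hands the job in; it is judged then, once.
The state is a dict: "t": time; "qpos": joint angles; "joint_velocities": joint speeds; "tau": joint torques, N m; "tcp_pos": TCP position; "tool_rot": TCP orientation; "ft_force": force on the tool from outside, world axes, zero at the start; "torque": the same for the moment, N m; "finger_gap": opening from 0.0 (shut) to 1.0 (fully open); "grasp_force": force on a finger pad.
Only numpy, scipy, OpenCV 4.12 (cv2) and the standard library are available. Lean on these libraries where they do the work, as an engineer would, in place of code of your own. Each camera call takes 0.05 s, during which the arm holds its last target. There are 200 camera calls.

## Working session

There is one attempt and no reset: what is moved stays moved. The work goes in short steps, Python scripts to look and compute and a tool call to move; the robot and the scene stay as the last step left them, time stands still between calls to the robot, and variables do not carry over. Pictures are saved under pics/ and viewed, at most 14 in all, crops included, and the job is handed in when it is done.

Besides the shell and the picture viewer there is one more tool, called as name([rows], argument=value, ...), one row to a line, values as JSON. move_arm: Moves the arm, as the interface text tells. Its arguments: {"type":"object","properties":{"deltas":{"type":"array"}},"required":["deltas"]}

```bash
ls; mkdir -p pics; cat > h.py <<'E'
import numpy as np, cv2, pickle
from rig import arm
def snap(n, f=None):
    s=arm.snapshot(n); 
    if f: cv2.imwrite('pics/'+f,s['color'])
    return s
def K(s):
    h,w=s['color'].shape[:2]; f=h/2/np.tan(np.radians(s['vertical_fov'])/2); return f
def ray(s,u,v):
    f=K(s); d=np.array([(u-s['cx'])/f,(v-s['cy'])/f,1.]); return np.array(s['origin'],float),np.array(s['rotation'])@d
def at(s,u,v,z):
    o,d=ray(s,u,v); return (o+d*(z-o[2])/d[2])
def proj(s,p):
    q=np.array(s['rotation']).T@(np.array(p,float)-np.array(s['origin'])); f=K(s); return q[0]/q[2]*f+s['cx'],q[1]/q[2]*f+s['cy']
E
python3 - <<'E'
from h import *
np.set_printoptions(precision=3,suppress=True)
D={}
for n in('top','side','wrist'):
    s=snap(n); D[n]=s; print(n,s['vertical_fov'],s['cx'],s['cy'],s['origin'],s['rotation'])
pickle.dump(D,open('s0.pkl','wb'))
for n in('top','side'): cv2.imwrite(f'pics/{n}0.png',cv2.resize(D[n]['color'],(800,600),interpolation=cv2.INTER_CUBIC))
st=arm.state(); print(st)
E
```

```text
pics
top 53.1131535535577 255.5151182681843 194.1172125644726 [ 444.215   72.165 1160.096] [[-0.018 -0.987  0.16 ]
 [-1.     0.019  0.004]
 [-0.007 -0.16  -0.987]]
side 42.63076726432021 257.60793378085407 191.53797459089802 [ -87.746 1074.721 1152.135] [[-0.842 -0.342  0.417]
 [-0.539  0.564 -0.626]
 [-0.021 -0.751 -0.66 ]]
wrist 63.456536094991705 253.2749255008982 188.5678450981815 [ 274.626 -564.988  372.165] [[ 0.341 -0.908 -0.245]
 [-0.94  -0.33  -0.086]
 [-0.002  0.26  -0.966]]
{'t': 0.15, 'qpos': array([66.47 , 22.006,  0.939, 78.546, -0.361, 79.538, -2.662]), 'joint_velocities': array([ 0.047, -0.148,  0.112, -0.166,  0.039, -0.033, -0.121]), 'tau': array([  0.002, -62.815,   0.846, -37.217,   0.017,   0.011,   0.   ]), 'tcp_pos': array([ 212.912, -587.207,  230.495]), 'tool_rot': array([[ 0.94 ,  0.341, -0.001],
       [ 0.341, -0.94 ,  0.001],
       [-0.   , -0.002, -1.   ]]), 'ft_force': array([-0.126,  0.263,  0.098]), 'torque': array([0.023, 0.003, 0.047]), 'grasp_force': 0.0, 'finger_gap': 1.0006627749687218}
```

View pics/top0.png

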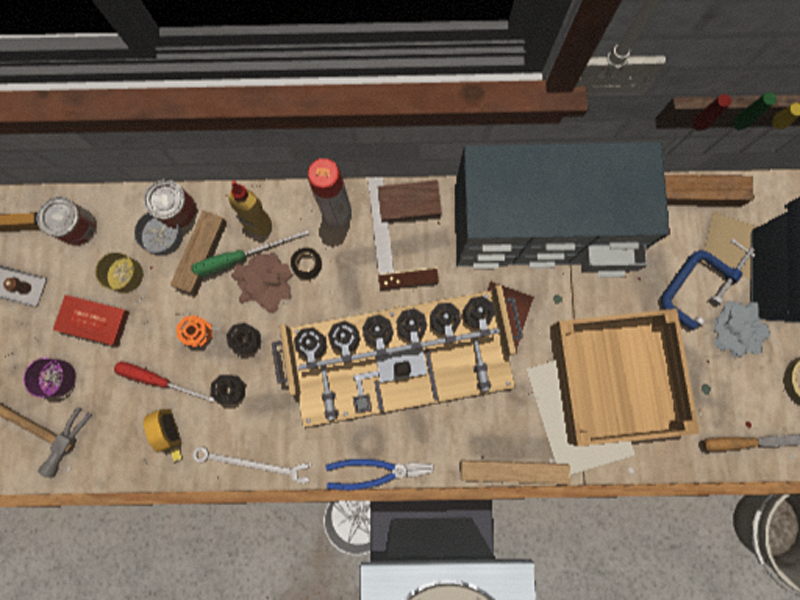

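View pics/side0.png

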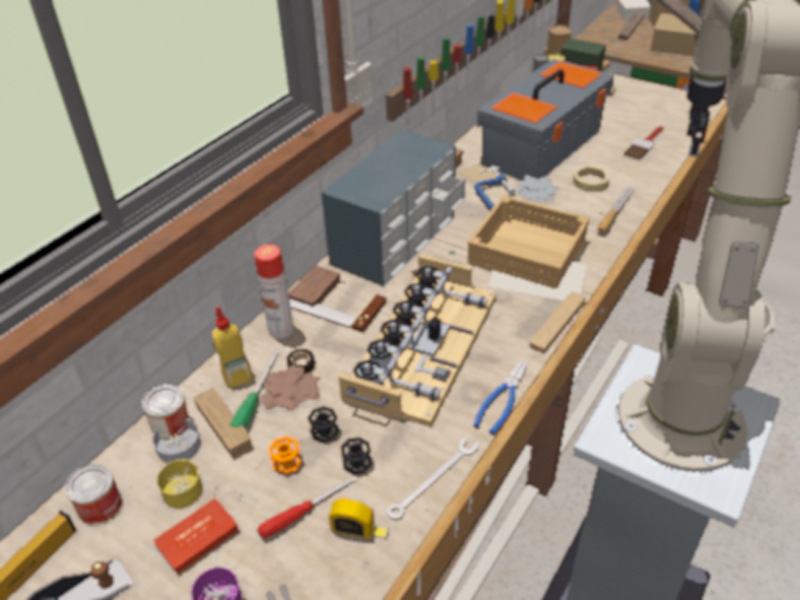

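The top view shows the rack with reels at (309,342), (344,337), (378,329), (411,323), (445,319) and (480,312). Two black loose reels stand at (243,339) and (228,390). An orange look-alike is at (194,331), and a black ring at (305,263) appears to be tape. The crate is at (624,377). Next I'll make a rough rack pose and one enlarged crop to identify the reels.

```bash
python3 - <<'E'
from h import *
np.set_printoptions(precision=1,suppress=True)
D=pickle.load(open('s0.pkl','rb')); t=D['top']; k=512/800
for n,u,v,z in [('r0',309,342,60),('r5',480,312,60),('grip',403,367,80),('catch',363,404,35),('l1',243,337,40),('l2',229,387,40),('orange',194,331,40),('ring',305,263,10),
  ('c1',556,324,66),('c2',676,312,66),('c3',694,434,66),('c4',572,445,66),('rackfl',306,426,20),('rackfr',514,386,20)]:
    print(n,at(t,u*k,v*k,z))
a=cv2.resize(t['color'][175:275,170:345],(800,457),interpolation=cv2.INTER_CUBIC)
cv2.imwrite('pics/rack.png',a)
s=D['side']['color']
b=cv2.resize(s[160:310,160:330],(680,600),interpolation=cv2.INTER_CUBIC); cv2.imwrite('pics/sidec.png',b)
E
```

```text
r0 [553.5 243.8  60. ]
r5 [603.3 -72.6  60. ]
grip [503.4  71.8  80. ]
catch [439.1 147.   35. ]
l1 [567.2 371.   40. ]
l2 [474.7 394.7  40. ]
orange [580.3 463.5  40. ]
ring [714.3 260.4  10. ]
c1 [ 577.6 -210.1   66. ]
c2 [ 595.6 -431.3   66. ]
c3 [ 376.1 -443.2   66. ]
c4 [ 360.8 -225.5   66. ]
rackfl [400.5 254.7  20. ]
rackfr [ 467.4 -136.2   20. ]
```

View pics/rack.png

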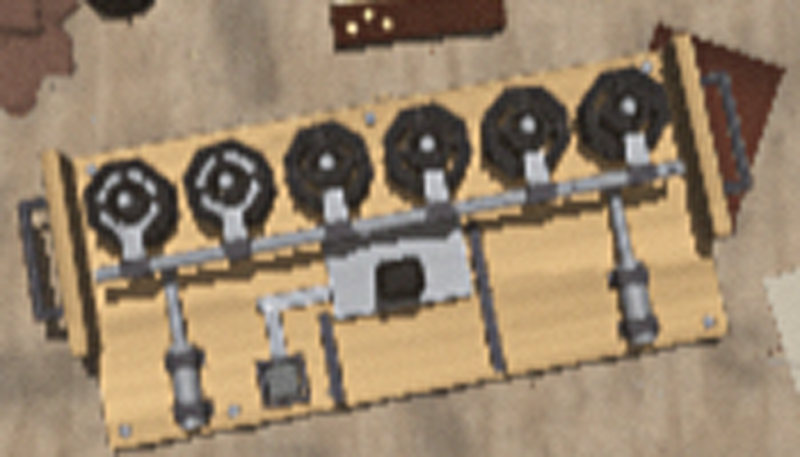

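View pics/sidec.png

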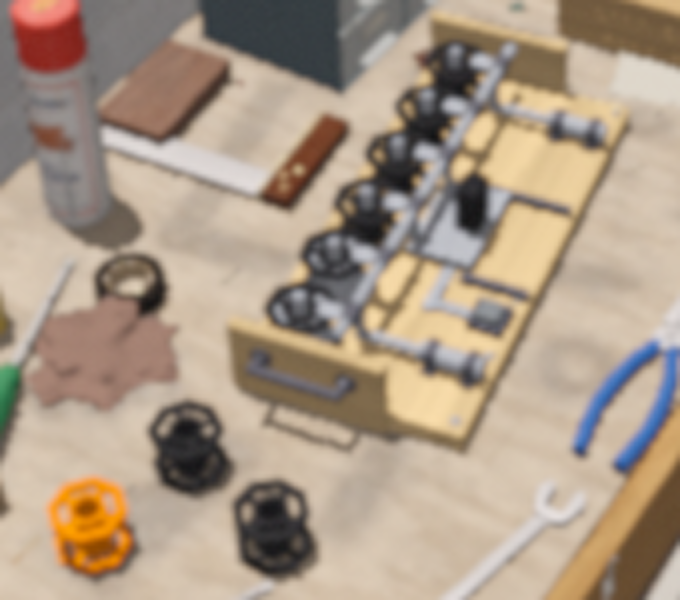

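Black bare reels are at (327,160), (427,143), (527,124) and (627,105) in the crop. The reels at (125,200) and (228,183) have bright wire in their windows, so they are wound. The two black loose spoked reels are both bare. The orange one at side crop (90,525) is the look-alike, so I leave it. The black ring at (130,283) is tape, not a reel. I'll confirm this with the wrist camera.

```bash
cat >> h.py <<'E'
from scipy.spatial.transform import Rotation as Ro
def plan(*wps):
    """wps: (x,y,z,yaw of tool x deg) -> deltas from the present pose"""
    st=arm.state(); R=np.array(st['tool_rot']); p=np.array(st['tcp_pos'])
    print('t',round(st['t'],2),'tcp',p.round(1),'yaw',round(np.degrees(np.arctan2(R[1,0],R[0,0])),1),'F',np.array(st['ft_force']).round(1),'gap',round(st['finger_gap']*85.4,1),'gf',round(st['grasp_force'],1))
    for w in wps:
        a=np.radians(w[3]); c,s=np.cos(a),np.sin(a)
        T=np.array([[c,s,0],[s,-c,0],[0,0,-1.]])
        print(w,'->',(R.T@(np.array(w[:3])-p)).round(1).tolist(),Ro.from_matrix(R.T@T).as_rotvec(degrees=True).round(1).tolist())
E
python3 -c "
from h import *
plan((470,-260,260,99))"
```

```text
t 0.15 tcp [ 212.9 -587.2  230.5] yaw 19.9 F [-0.1  0.3  0.1] gap 85.5 gf 0.0
(470, -260, 260, 99) -> [353.2, -220.0, -29.2] [-0.1, -0.1, -79.1]
```

move_arm([
  [353,-220,-29,0,0,-79,80],
  [353,-220,-29,0,0,-79,80],
  [353,-220,-29,0,0,-79,80],
  [353,-220,-29,0,0,-79,80],
  [353,-220,-29,0,0,-79,80],
  [353,-220,-29,0,0,-79,80],
  [353,-220,-29,0,0,-79,80],
  [353,-220,-29,0,0,-79,80],
  [353,-220,-29,0,0,-79,80],
  [353,-220,-29,0,0,-79,80],
])

```text
t: 1.15
tcp_pos: [472.1, -256.5, 260.4]
tool_rot: [[-0.167, 0.986, 0.001], [0.986, 0.167, 0.001], [0.001, 0.001, -1.0]]
ft_force: [0.1, -0.1, 0.3]
finger_gap: 0.941
grasp_force: 0.0
```

```bash
python3 -c "
from h import *
s=snap('wrist','w1.png'); pickle.dump(s,open('w1.pkl','wb'))
plan((505,25,260,99))"
```

```text
t 1.2 tcp [ 470.6 -259.1  260.1] yaw 99.3 F [ 0.1 -1.3  0.3] gap 80.5 gf 0.0
(505, 25, 260, 99) -> [274.8, 79.7, 0.3] [-0.0, -0.0, 0.3]
```

View pics/w1.png

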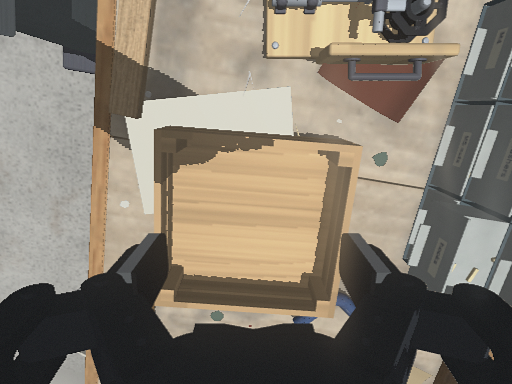

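The crate rim corners are at (157,127), (362,146), (333,316) and (155,306), and the rack's front right is at the top. I'll measure the crate and move over the rack.

```bash
python3 -c "
from h import *
s=pickle.load(open('w1.pkl','rb'))
for z in(62,66,74):
    P=np.array([at(s,u,v,z)[:2] for u,v in[(157,127),(362,146),(333,316),(155,306)]])
    print(z,P.round(),P.mean(0).round(1),[round(float(np.linalg.norm(P[i]-P[i-1])),1) for i in range(4)])
"
```

```text
62 [[ 363. -231.]
 [ 586. -214.]
 [ 605. -431.]
 [ 380. -453.]] [ 483.3 -332.3] [222.9, 223.6, 217.1, 226.1]
66 [[ 364. -231.]
 [ 584. -214.]
 [ 603. -428.]
 [ 381. -450.]] [ 483.1 -330.7] [220.2, 221.0, 214.5, 223.4]
74 [[ 366. -230.]
 [ 581. -213.]
 [ 600. -422.]
 [ 383. -444.]] [ 482.5 -327.4] [215.0, 215.8, 209.4, 218.1]
```

move_arm([
  [275,80,0,0,0,0,70],
  [275,80,0,0,0,0,70],
  [275,80,0,0,0,0,70],
  [275,80,0,0,0,0,70],
  [275,80,0,0,0,0,70],
  [275,80,0,0,0,0,70],
  [275,80,0,0,0,0,70],
  [275,80,0,0,0,0,70],
])

```text
t: 2.0
tcp_pos: [506.2, 22.5, 260.0]
tool_rot: [[-0.153, 0.988, -0.001], [0.988, 0.153, -0.001], [-0.001, -0.001, -1.0]]
ft_force: [-0.5, -1.3, 0.7]
finger_gap: 0.824
grasp_force: 0.0
```

```bash
python3 -c "
from h import *
s=snap('wrist'); pickle.dump(s,open('w2.pkl','wb'))
cv2.imwrite('pics/w2.png',cv2.resize(s['color'],(800,600),interpolation=cv2.INTER_CUBIC))
plan((505,25,260,99))"
```

```text
t 2.05 tcp [506.2  21.4 260. ] yaw 98.7 F [ 1.1 -0.9  0. ] gap 69.9 gf 0.0
(505, 25, 260, 99) -> [3.8, -0.6, -0.0] [-0.0, 0.0, -0.3]
```

View pics/w2.png

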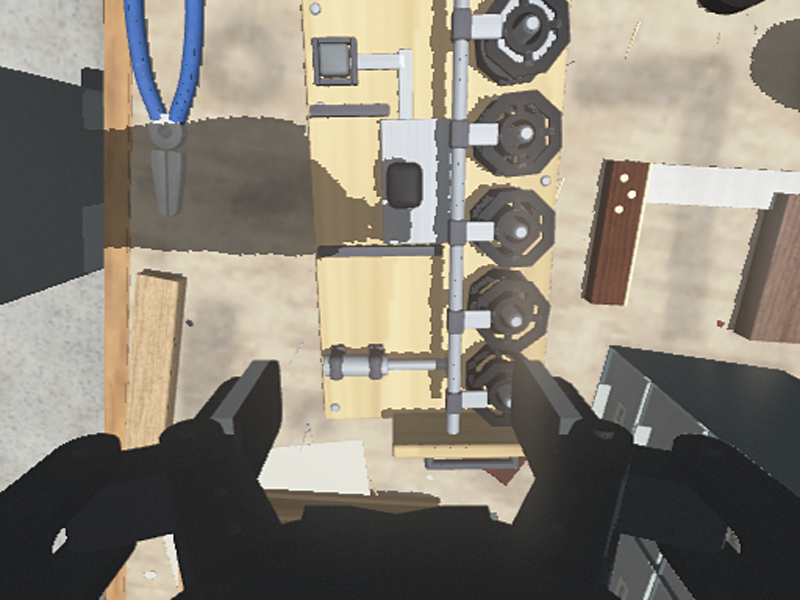

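Spindle tops are at (535,24) for the wound reel, then (527,133), (521,231) and (515,321) for bare ones. The grip top is at (404,185) and the catch at (336,61). The visible black reels have empty windows, and the one at (523,25) has wire in its windows.

```bash
python3 -c "
from h import *
from scipy.optimize import least_squares
s=pickle.load(open('w2.pkl','rb')); t=pickle.load(open('s0.pkl','rb'))['top']; k=.64
obs=[((35,96,73),(533,24)),((35,32,73),(527,133)),((35,-32,73),(521,231)),((35,-96,73),(515,321)),((-92,85,35),(336,59))]
O=[((35,y,73),q) for y,q in zip((160,96,32,-32,-96,-160),[(125,200),(228,181),(327,160),(428,143),(528,124),(627,105)])]
def W(p,q):
    c,n=np.cos(p[2]),np.sin(p[2]); return (p[0]+c*q[0]-n*q[1],p[1]+n*q[0]+c*q[1],q[2])
fw=lambda p:np.concatenate([np.subtract(proj(s,W(p,q)),np.multiply(u,k)) for q,u in obs])
ft=lambda p:np.concatenate([np.subtract(proj(t,W(p,q)),(u[0]*175/800+170,u[1]*100/457+175)) for q,u in O])
for f in(fw,ft):
    r=least_squares(f,[543,80,.15]);p=r.x; print(p[:2].round(1),np.degrees(p[2]).round(2),r.fun.round(1))
    for y in(96,32,-32,-96,-160): print(np.round(W(p,(35,y,0)),1))
    c,n=np.cos(p[2]),np.sin(p[2])
p=least_squares(fw,[543,80,.15]).x
g=at(s,404*k,185*k,80);print('grip',g, np.array([[np.cos(p[2]),np.sin(p[2])],[-np.sin(p[2]),np.cos(p[2])]])@(g[:2]-p[:2]))
plan((g[0],g[1],100,99))
"
```

```text
[547.3  82.1] 9.24 [ 0.4 -0.7  0.1  0.2  0.2  1.   0.6  0.8 -1.3 -0.9]
[566.4 182.5   0. ]
[576.7 119.3   0. ]
[587.   56.2   0. ]
[597.3  -7.    0. ]
[607.6 -70.2   0. ]
[545.1  79.7] 9.7 [-0.1 -0.  -0.5 -0.1  0.   0.4 -0.  -0.1  0.1 -0.1  0.4 -0.1]
[563.4 180.2   0. ]
[574.2 117.1   0. ]
[585.  54.   0.]
[595.8  -9.1   0. ]
[606.6 -72.2   0. ]
grip [503.29179201  75.40340187  80.        ] [-44.53276855   0.42243639]
t 2.05 tcp [506.2  21.4 260. ] yaw 98.7 F [ 1.1 -0.9  0. ] gap 69.9 gf 0.0
(np.float64(503.2917920085208), np.float64(75.40340186626214), 100, 99) -> [54.0, 5.4, 159.9] [-0.0, 0.0, -0.3]
```

```bash
python3 -c "
from h import *
plan((503,75,130,9.4),(503,75,43,9.4))"
```

```text
t 2.05 tcp [506.2  21.4 260. ] yaw 98.7 F [ 1.1 -0.9  0. ] gap 69.9 gf 0.0
(503, 75, 130, 9.4) -> [53.6, 5.1, 129.9] [-0.0, 0.1, 89.3]
(503, 75, 43, 9.4) -> [53.7, 5.1, 216.9] [-0.0, 0.1, 89.3]
```

move_arm([
  [53,5,130,0,0,89.3,60],
  [53,5,130,0,0,89.3,60],
  [53,5,130,0,0,89.3,60],
  [53,5,130,0,0,89.3,60],
  [53,5,130,0,0,89.3,60],
  [53,5,130,0,0,89.3,60],
  [53,5,130,0,0,89.3,60],
  [53,5,130,0,0,89.3,60],
  [53,5,130,0,0,89.3,60],
  [53,5,130,0,0,89.3,60],
])

```text
t: 3.05
tcp_pos: [503.3, 73.6, 130.1]
tool_rot: [[0.977, 0.213, -0.0], [0.213, -0.977, -0.001], [-0.001, 0.001, -1.0]]
ft_force: [-0.2, -0.4, -0.1]
finger_gap: 0.703
grasp_force: 0.0
```

```bash
python3 -c "
from h import *
plan((503,75,43,9.4))"
```

```text
t 3.05 tcp [503.3  73.6 130.1] yaw 12.3 F [-0.2 -0.4 -0.1] gap 60.0 gf 0.0
(503, 75, 43, 9.4) -> [0.1, -1.5, 87.1] [0.1, 0.0, 2.9]
```

move_arm([
  [0,-1.4,45,0,0,3,60],
  [0,-1.4,87,0,0,3,60],
  [0,-1.4,87,0,0,3,60],
  [0,-1.4,87,0,0,3,20],
  [0,-1.4,87,0,0,3,20],
  [0,-1.4,87,0,0,3,20],
  [0,-1.4,87,0,0,3,20],
  [0,-1.4,87,0,0,3,20],
])

```text
t: 3.85
tcp_pos: [504.6, 75.2, 45.9]
tool_rot: [[0.985, 0.17, 0.004], [0.17, -0.986, -0.003], [0.003, 0.003, -1.0]]
ft_force: [-1.2, -7.6, 0.7]
finger_gap: 0.343
grasp_force: 59.7
```

move_arm([
  [-10,0,0,0,0,0,20],
  [-20,0,0,0,0,0,20],
  [-30,0,0,0,0,0,20],
  [-38,0,0,0,0,0,20],
  [-43,0,0,0,0,0,20],
  [-46,0,0,0,0,0,20],
  [-47,0,0,0,0,0,20],
  [-47,0,0,0,0,0,20],
  [-47,0,0,0,0,0,20],
])

```text
t: 4.75
tcp_pos: [460.2, 67.8, 45.9]
tool_rot: [[0.985, 0.17, 0.008], [0.17, -0.985, -0.001], [0.007, 0.002, -1.0]]
ft_force: [10.7, -6.3, -8.5]
finger_gap: 0.343
grasp_force: 61.4
```

move_arm([
  [-3,0,0,0,0,0,20],
  [-3,0,0,0,0,0,20],
  [-3,0,0,0,0,0,20],
  [2,0,0,0,0,0,20],
  [2,0,0,0,0,0,60],
  [2,0,0,0,0,0,60],
  [2,0,0,0,0,0,60],
  [2,0,-45,0,0,0,60],
  [2,0,-90,0,0,0,60],
  [2,0,-110,0,0,0,60],
])

```text
t: 5.75
tcp_pos: [459.9, 71.3, 157.8]
tool_rot: [[0.985, 0.174, 0.006], [0.174, -0.985, 0.001], [0.006, 0.0, -1.0]]
ft_force: [0.9, -0.1, 0.1]
finger_gap: 0.7
grasp_force: 0.0
```

```bash
python3 -c "
from h import *
s=snap('top'); t=snap('wrist'); print(s['color'].shape)
a=cv2.resize(s['color'][175:275,170:345],(800,457),interpolation=cv2.INTER_CUBIC)
cv2.imwrite('pics/rack2.png',a); pickle.dump(s,open('t1.pkl','wb'))
plan((607,-71,150,99.4),(607,-71,30,99.4))"
```

```text
(384, 512, 3)
t 5.85 tcp [460.5  71.2 157.4] yaw 10.0 F [ 0.1  0.4 -1.1] gap 60.0 gf 0.0
(607, -71, 150, 99.4) -> [119.5, 165.5, 8.4] [0.4, -0.3, -89.4]
(607, -71, 30, 99.4) -> [118.6, 165.4, 128.4] [0.4, -0.3, -89.4]
```

View pics/rack2.png

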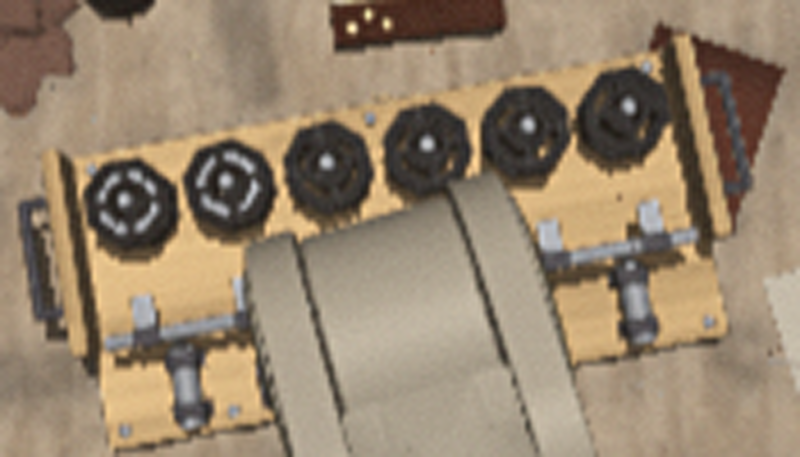

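The bar is out at (150,340)-(690,240) and held with nothing gripping it. The two left reels show bright wire, so they stay. Next is the first bare reel, the rightmost one.

move_arm([
  [119,165,8,0.4,-0.3,-89.4,72],
  [119,165,8,0.4,-0.3,-89.4,72],
  [119,165,8,0.4,-0.3,-89.4,72],
  [119,165,8,0.4,-0.3,-89.4,72],
  [119,165,8,0.4,-0.3,-89.4,72],
  [119,165,8,0.4,-0.3,-89.4,72],
  [119,165,8,0.4,-0.3,-89.4,72],
  [119,165,8,0.4,-0.3,-89.4,72],
  [119,165,8,0.4,-0.3,-89.4,72],
  [119,165,8,0.4,-0.3,-89.4,72],
])

```text
t: 6.85
tcp_pos: [603.6, -71.1, 144.4]
tool_rot: [[-0.11, 0.994, -0.009], [0.994, 0.11, 0.0], [0.001, -0.009, -1.0]]
ft_force: [-0.4, -0.1, -0.7]
finger_gap: 0.844
grasp_force: 0.0
```

```bash
python3 -c "
from h import *
s=snap('wrist','w3.png')
plan((607,-71,26,99.4))
print([np.round(proj(s,(607,-71,73)))])"
```

```text
t 6.9 tcp [603.6 -71.2 144.4] yaw 96.8 F [-0.8 -0.  -0.8] gap 72.2 gf 0.0
(607, -71, 26, 99.4) -> [-0.3, 4.5, 118.3] [-0.5, -0.1, -2.6]
[array([259., 200.])]
```

View pics/w3.png

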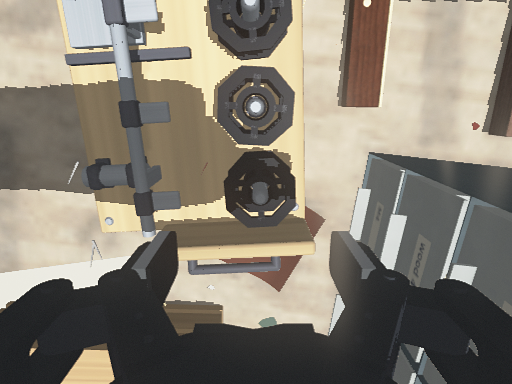

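```bash
python3 -c "
from h import *
s=snap('wrist')
for p in [(607,-71,73),(607,-71,60),(596.6,-8,73),(596.6,-8,60),(586,55,73)]: print(p,np.round(proj(s,p),1))
c=s['color'][60:240,190:320]; cv2.imwrite('pics/c3.png',cv2.resize(np.clip(c.astype(float)*1.6,0,255).astype('uint8'),None,fx=3.3,fy=3.3))"
```

```text
(607, -71, 73) [259.  200.3]
(607, -71, 60) [258.8 195.2]
(596.6, -8, 73) [255.2 108.5]
(596.6, -8, 60) [255.2 108.4]
(586, 55, 73) [250.4   0.9]
```

View pics/c3.png

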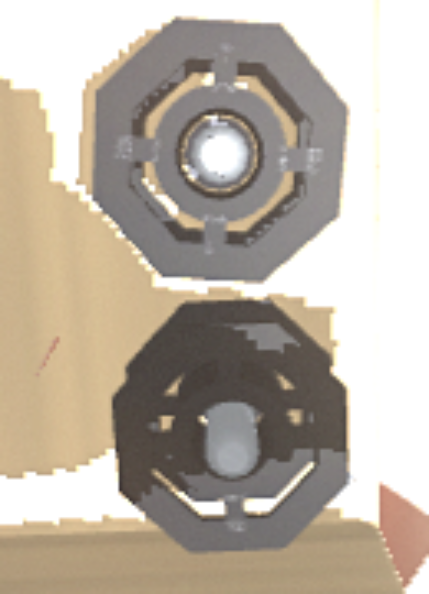

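The spindle tops are at (260,198) and (257,106), within about 1 mm of prediction. Both reels have bare cores and empty windows, with flats facing the fingers.

move_arm([
  [1,4.5,50,-0.5,0,-2.6,72],
  [1,4.5,95,-0.5,0,-2.6,72],
  [1,4.5,118,-0.5,0,-2.6,72],
  [1,4.5,118,-0.5,0,-2.6,72],
  [1,4.5,118,-0.5,0,-2.6,40],
  [1,4.5,118,-0.5,0,-2.6,40],
  [1,4.5,118,-0.5,0,-2.6,40],
  [1,4.5,118,-0.5,0,-2.6,40],
  [1,4.5,118,-0.5,0,-2.6,40],
  [1,4.5,118,-0.5,0,-2.6,40],
])

```text
t: 7.95
tcp_pos: [608.7, -70.1, 28.9]
tool_rot: [[-0.148, 0.989, 0.004], [0.989, 0.148, 0.001], [0.0, 0.004, -1.0]]
ft_force: [-0.7, 0.1, 6.9]
finger_gap: 0.62
grasp_force: 64.0
```

```bash
python3 -c "
from h import *
a=np.radians(4.5);C=np.array([482.8,-329.5])
v=np.array([np.cos(a),np.sin(a)]);u=np.array([-np.sin(a),np.cos(a)])
for i in(1,-1):
  for j in(-64,0,64): print(i,j,(C+i*50*v+j*u).round(1))
plan((607,-70,160,99.4),(528,-330,160,94.5))"
```

```text
1 -64 [ 537.7 -389.4]
1 0 [ 532.6 -325.6]
1 64 [ 527.6 -261.8]
-1 -64 [ 438.  -397.2]
-1 0 [ 433.  -333.4]
-1 64 [ 427.9 -269.6]
t 7.95 tcp [608.7 -70.1  28.9] yaw 98.5 F [-0.7  0.1  6.9] gap 53.0 gf 64.0
(607, -70, 160, 99.4) -> [0.4, -1.2, -131.1] [0.2, -0.0, -0.9]
(528, -330, 160, 94.5) -> [-245.1, -117.8, -131.6] [0.2, -0.0, 4.0]
```

move_arm([
  [0,-0.5,-40,0,0,0,40],
  [0,-0.5,-80,0,0,0,40],
  [0,-0.5,-115,0,0,0,40],
  [0,-0.5,-115,0,0,0,40],
])

```text
t: 8.35
tcp_pos: [610.2, -69.9, 148.7]
tool_rot: [[-0.148, 0.989, 0.011], [0.989, 0.148, 0.0], [-0.002, 0.011, -1.0]]
ft_force: [0.6, 0.7, 0.2]
finger_gap: 0.621
grasp_force: 66.0
```

```bash
python3 -c "
from h import *
t=pickle.load(open('t1.pkl','rb'))
for z in (60,120,200): print([at(t,u*.64,v*.64,z).round() for u,v in((585,272),(648,265))])
plan((538,-389,140,94.5),(538,-389,22,94.5))"
```

```text
[array([ 675., -272.,   60.]), array([ 686., -390.,   60.])]
[array([ 662., -253.,  120.]), array([ 673., -365.,  120.])]
[array([ 646., -228.,  200.]), array([ 655., -331.,  200.])]
t 8.35 tcp [610.2 -69.9 148.7] yaw 98.5 F [0.6 0.7 0.2] gap 53.0 gf 66.0
(538, -389, 140, 94.5) -> [-304.8, -118.8, 7.9] [0.6, 0.1, 4.0]
(538, -389, 22, 94.5) -> [-304.7, -120.1, 125.9] [0.6, 0.1, 4.0]
```

move_arm([
  [-45,-18,0,0.6,0,4,40],
  [-95,-38,0,0.6,0,4,40],
  [-305,-119,8,0.6,0,4,40],
  [-305,-119,8,0.6,0,4,40],
  [-305,-119,8,0.6,0,4,40],
  [-305,-119,8,0.6,0,4,40],
  [-305,-119,8,0.6,0,4,40],
  [-305,-119,8,0.6,0,4,40],
  [-305,-119,8,0.6,0,4,40],
])

```text
t: 9.25
tcp_pos: [533.9, -390.0, 133.1]
tool_rot: [[-0.077, 0.997, -0.01], [0.997, 0.077, 0.001], [0.002, -0.01, -1.0]]
ft_force: [1.3, 0.2, 0.5]
finger_gap: 0.621
grasp_force: 66.0
```

```bash
python3 -c "
from h import *
s=snap('wrist','w4.png')
plan((538,-389,20,94.5))"
```

```text
t 9.3 tcp [ 534.9 -388.4  133.4] yaw 94.6 F [-0.4 -0.1 -0.5] gap 53.0 gf 66.0
(538, -389, 20, 94.5) -> [-1.1, 4.1, 113.4] [-0.5, -0.1, 0.1]
```

View pics/w4.png

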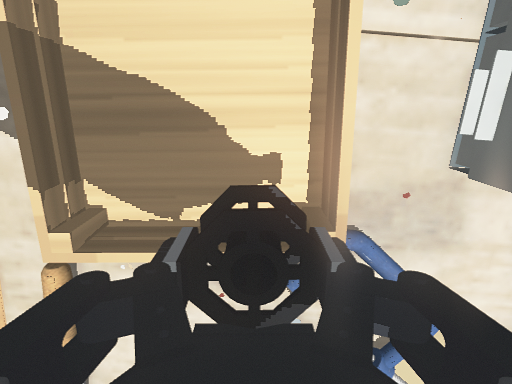

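The crate's outer near corner is at (45,262) and the right wall's outer edge at (345,225). I need to check whether the crate has been knocked.

```bash
python3 -c "
from h import *
s=snap('wrist'); 
print([np.round(proj(s,p)) for p in[(381,-450,66),(603,-428,66),(584,-214,66)]])
print([at(s,u,v,66).round(1) for u,v in[(47,263),(344,230),(361,0)]])
t=snap('top'); pickle.dump(t,open('t2.pkl','wb'))
a=t['color'];cv2.imwrite('pics/t2.png',cv2.resize(a[180:300,330:470],(700,600)))"
```

```text
[array([ 43., 264.]), array([342., 260.]), array([366., -86.])]
[array([ 383.8, -449.1,   66. ]), array([ 601.1, -404.3,   66. ]), array([ 588.5, -257.1,   66. ])]
```

View pics/t2.png

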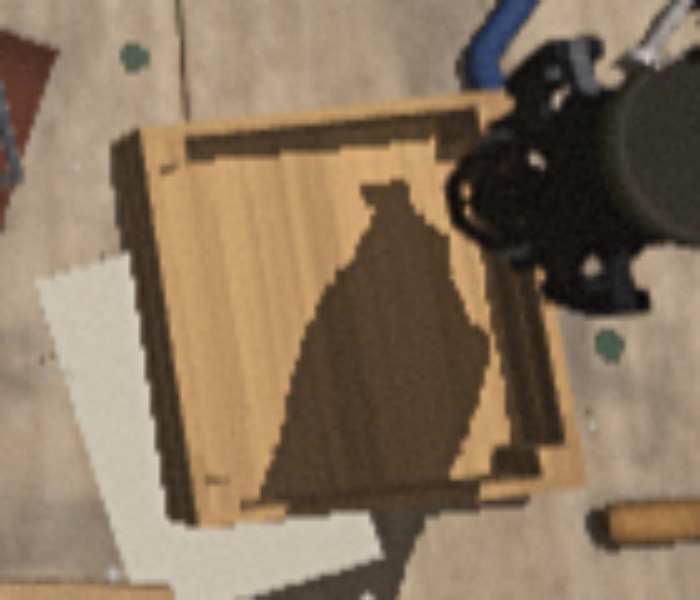

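The crate hasn't moved: predicted corners (43,264) and (342,260) match the picture. The reel's offset is parallax. Lowering it.

move_arm([
  [1,3,50,-0.5,0,0,40],
  [1,3,85,-0.5,0,0,40],
  [1,3,108,-0.5,0,0,40],
  [1,3,113,-0.5,0,0,40],
  [1,3,113,-0.5,0,0,40],
  [1,3,113,-0.5,0,0,64],
  [1,3,113,-0.5,0,0,64],
  [1,3,113,-0.5,0,0,64],
  [1,3,60,-0.5,0,0,64],
  [1,3,0,-0.5,0,0,64],
])

```text
t: 10.4
tcp_pos: [536.4, -387.7, 121.1]
tool_rot: [[-0.079, 0.997, -0.003], [0.997, 0.079, 0.003], [0.003, -0.003, -1.0]]
ft_force: [0.8, -1.5, 1.0]
finger_gap: 0.752
grasp_force: 0.0
```

```bash
python3 -c "
from h import *
plan((597.5,-7,150,99.4),(597.5,-7,27,99.4))"
```

```text
t 10.4 tcp [ 536.4 -387.7  121.1] yaw 94.5 F [ 0.8 -1.5  1. ] gap 64.3 gf 0.0
(597.5, -7, 150, 99.4) -> [374.8, 90.9, -28.1] [-0.2, -0.2, -4.9]
(597.5, -7, 27, 99.4) -> [374.4, 91.3, 94.9] [-0.2, -0.2, -4.9]
```

move_arm([
  [0,0,-25,0,0,0,72],
  [375,91,-20,0,0,-5,72],
  [375,91,-20,0,0,-5,72],
  [375,91,-20,0,0,-5,72],
  [375,91,-20,0,0,-5,72],
  [375,91,-20,0,0,-5,72],
  [375,91,-20,0,0,-5,72],
  [375,91,-20,0,0,-5,72],
  [375,91,-20,0,0,-5,72],
  [375,91,-20,0,0,-5,72],
])

```text
t: 11.4
tcp_pos: [598.8, 1.1, 142.4]
tool_rot: [[-0.176, 0.984, 0.001], [0.984, 0.176, 0.004], [0.004, 0.002, -1.0]]
ft_force: [0.8, 0.3, 0.3]
finger_gap: 0.841
grasp_force: 0.0
```

```bash
python3 -c "
from h import *
plan((597.5,-7,27,99.4))"
```

```text
t 11.4 tcp [598.8   1.1 142.4] yaw 100.1 F [0.8 0.3 0.3] gap 71.8 gf 0.0
(597.5, -7, 27, 99.4) -> [-8.2, -2.9, 115.4] [0.1, -0.2, 0.7]
```

move_arm([
  [0,0,0,0,0,0,72],
  [0,0,0,0,0,0,72],
  [0,0,0,0,0,0,72],
])

```text
t: 11.7
tcp_pos: [598.5, -9.4, 141.2]
tool_rot: [[-0.163, 0.987, -0.001], [0.987, 0.163, -0.0], [-0.0, -0.001, -1.0]]
ft_force: [0.4, -0.8, 0.3]
finger_gap: 0.846
grasp_force: 0.0
```

```bash
python3 -c "
from h import *
plan((597.5,-7,27,99.4))"
```

```text
t 11.7 tcp [598.5  -9.4 141.2] yaw 99.4 F [ 0.4 -0.8  0.3] gap 72.3 gf 0.0
(597.5, -7, 27, 99.4) -> [2.5, -0.6, 114.2] [-0.0, 0.0, -0.0]
```

move_arm([
  [2.5,-0.6,45,0,0,0,72],
  [2.5,-0.6,85,0,0,0,72],
  [2.5,-0.6,114,0,0,0,72],
  [2.5,-0.6,114,0,0,0,72],
  [2.5,-0.6,114,0,0,0,40],
  [2.5,-0.6,114,0,0,0,40],
  [2.5,-0.6,114,0,0,0,40],
  [2.5,-0.6,114,0,0,0,40],
  [2.5,-0.6,114,0,0,0,40],
])

```text
t: 12.6
tcp_pos: [598.5, -4.9, 28.7]
tool_rot: [[-0.165, 0.986, 0.002], [0.986, 0.165, 0.0], [-0.0, 0.002, -1.0]]
ft_force: [-0.7, 0.3, 6.3]
finger_gap: 0.634
grasp_force: 63.6
```

move_arm([
  [0,0,-40,0,0,0,40],
  [0,0,-80,0,0,0,40],
  [0,0,-110,0,0,0,40],
  [0,0,-118,0,0,0,40],
  [0,0,-118,0,0,0,40],
  [0,0,-118,0,0,0,40],
])

```text
t: 13.2
tcp_pos: [596.8, -5.1, 143.9]
tool_rot: [[-0.165, 0.986, -0.002], [0.986, 0.165, 0.0], [0.001, -0.002, -1.0]]
ft_force: [-0.5, 0.1, -1.1]
finger_gap: 0.632
grasp_force: 63.5
```

```bash
python3 -c "
from h import *
plan((533,-325.5,145,94.5),(533,-325.5,20,94.5))"
```

```text
t 13.2 tcp [596.8  -5.1 143.9] yaw 99.5 F [-0.5  0.1 -1.1] gap 54.0 gf 63.5
(533, -325.5, 145, 94.5) -> [-305.4, -115.9, -1.1] [-0.1, -0.0, 5.0]
(533, -325.5, 20, 94.5) -> [-305.5, -115.7, 123.9] [-0.1, -0.0, 5.0]
```

move_arm([
  [-45,-17,0,0,0,5,40],
  [-92,-35,0,0,0,5,40],
  [-139,-53,0,0,0,5,40],
  [-186,-71,0,0,0,5,40],
  [-233,-88,0,0,0,5,40],
  [-275,-104,0,0,0,5,40],
  [-298,-113,0,0,0,5,40],
  [-305,-116,0,0,0,5,40],
  [-305,-116,0,0,0,5,40],
  [-305,-116,0,0,0,5,40],
])

```text
t: 14.2
tcp_pos: [534.0, -322.5, 143.9]
tool_rot: [[-0.081, 0.997, -0.001], [0.997, 0.081, 0.003], [0.003, -0.001, -1.0]]
ft_force: [1.2, 0.5, -0.8]
finger_gap: 0.633
grasp_force: 63.5
```

```bash
python3 -c "
from h import *
plan((533,-324,20,94.5))"
```

```text
t 14.2 tcp [ 534.  -322.5  143.9] yaw 94.7 F [ 1.2  0.5 -0.8] gap 54.1 gf 63.5
(533, -324, 20, 94.5) -> [-1.8, -1.0, 123.9] [-0.1, -0.2, 0.2]
```

move_arm([
  [-1,-1,45,0,0,0,40],
  [-1,-1,88,0,0,0,40],
  [-1,-1,115,0,0,0,40],
  [-1,-1,124,0,0,0,40],
  [-1,-1,124,0,0,0,40],
  [-1,-1,124,0,0,0,64],
  [-1,-1,124,0,0,0,64],
  [-1,-1,124,0,0,0,64],
  [-1,-1,80,0,0,0,64],
  [-1,-1,40,0,0,0,64],
])

```text
t: 15.2
tcp_pos: [532.2, -325.7, 106.0]
tool_rot: [[-0.079, 0.997, -0.002], [0.997, 0.079, 0.001], [0.002, -0.001, -1.0]]
ft_force: [0.5, 0.1, -0.1]
finger_gap: 0.754
grasp_force: 0.0
```

move_arm([
  [0,0,-45,0,0,0,72],
  [0,0,-50,0,0,0,72],
  [0,0,-50,0,0,0,72],
])

```text
t: 15.5
tcp_pos: [533.9, -326.6, 157.8]
tool_rot: [[-0.079, 0.997, 0.004], [0.997, 0.079, -0.002], [-0.003, 0.004, -1.0]]
ft_force: [0.2, 0.0, -0.8]
finger_gap: 0.842
grasp_force: 0.0
```

```bash
python3 -c "
from h import *
s=snap('wrist','w5.png')
plan((587,56.5,150,99.4))"
```

```text
t 15.55 tcp [ 532.8 -326.2  155.6] yaw 94.5 F [ 0.3  0.2 -1.4] gap 71.9 gf 0.0
(587, 56.5, 150, 99.4) -> [377.3, 84.1, 5.4] [0.0, 0.0, -4.9]
```

View pics/w5.png

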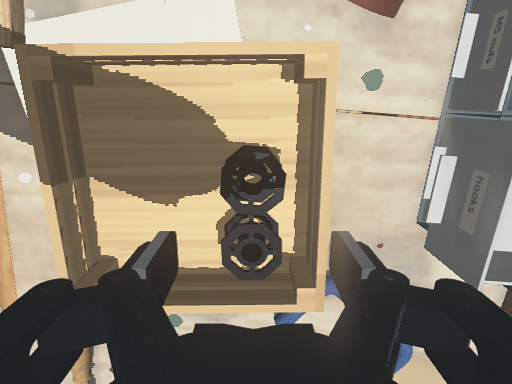

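Two reels stand upright in the crate at (252,180) and (252,248). Third reel.

move_arm([
  [48,10,0,0,0,-5,72],
  [97,21,0,0,0,-5,72],
  [146,32,4,0,0,-5,72],
  [195,43,4,0,0,-5,72],
  [244,54,4,0,0,-5,72],
  [293,65,4,0,0,-5,72],
  [340,76,4,0,0,-5,72],
  [365,81,4,0,0,-5,72],
  [375,84,4,0,0,-5,72],
  [377,84,4,0,0,-5,72],
])

```text
t: 16.55
tcp_pos: [585.9, 57.5, 149.7]
tool_rot: [[-0.168, 0.986, -0.003], [0.986, 0.168, 0.001], [0.001, -0.003, -1.0]]
ft_force: [-0.2, 0.1, 0.3]
finger_gap: 0.842
grasp_force: 0.0
```

move_arm([
  [0,0,0,0,0,0,72],
  [0,0,0,0,0,0,72],
])

```text
t: 16.75
tcp_pos: [586.6, 53.9, 150.5]
tool_rot: [[-0.162, 0.987, -0.001], [0.987, 0.162, -0.0], [-0.0, -0.002, -1.0]]
ft_force: [0.2, 0.2, -0.6]
finger_gap: 0.841
grasp_force: 0.0
```

```bash
python3 -c "
from h import *
s=snap('wrist'); pickle.dump(s,open('w6.pkl','wb'))
plan((587,56.5,27,99.4))"
```

```text
t 16.8 tcp [586.7  54.  150.7] yaw 99.3 F [ 0.2 -0.  -0.4] gap 71.9 gf 0.0
(587, 56.5, 27, 99.4) -> [2.4, 0.9, 123.7] [-0.1, 0.0, -0.1]
```

move_arm([
  [2.5,0.9,45,0,0,0,72],
  [2.5,0.9,90,0,0,0,72],
  [2.5,0.9,117,0,0,0,72],
  [2.5,0.9,124,0,0,0,72],
  [2.5,0.9,124,0,0,0,40],
  [2.5,0.9,124,0,0,0,40],
  [2.5,0.9,124,0,0,0,40],
  [2.5,0.9,124,0,0,0,40],
  [2.5,0.9,124,0,0,0,40],
])

```text
t: 17.7
tcp_pos: [587.6, 59.2, 28.0]
tool_rot: [[-0.165, 0.986, 0.001], [0.986, 0.165, 0.001], [0.001, 0.001, -1.0]]
ft_force: [-0.2, 0.0, 0.1]
finger_gap: 0.622
grasp_force: 62.5
```

move_arm([
  [0,0,-40,0,0,0,40],
  [0,0,-80,0,0,0,40],
  [0,0,-110,0,0,0,40],
  [0,0,-118,0,0,0,40],
  [0,0,-118,0,0,0,40],
  [0,0,-118,0,0,0,40],
])

```text
t: 18.3
tcp_pos: [586.5, 58.8, 143.9]
tool_rot: [[-0.165, 0.986, -0.002], [0.986, 0.165, 0.0], [0.001, -0.002, -1.0]]
ft_force: [-0.2, 0.8, -1.9]
finger_gap: 0.621
grasp_force: 63.0
```

```bash
python3 -c "
from h import *
plan((528,-262,145,94.5))"
```

```text
t 18.3 tcp [586.5  58.8 143.9] yaw 99.5 F [-0.2  0.8 -1.9] gap 53.1 gf 63.0
(528, -262, 145, 94.5) -> [-306.7, -110.7, -1.0] [-0.1, -0.0, 5.0]
```

move_arm([
  [-45,-16,0,0,0,5,40],
  [-92,-33,0,0,0,5,40],
  [-139,-50,0,0,0,5,40],
  [-186,-67,0,0,0,5,40],
  [-233,-84,0,0,0,5,40],
  [-275,-99,0,0,0,5,40],
  [-298,-108,0,0,0,5,40],
  [-305,-111,0,0,0,5,40],
  [-305,-111,0,0,0,5,40],
  [-305,-111,0,0,0,5,40],
])

```text
t: 19.3
tcp_pos: [528.3, -257.8, 144.0]
tool_rot: [[-0.081, 0.997, -0.002], [0.997, 0.081, 0.003], [0.003, -0.001, -1.0]]
ft_force: [-0.1, 1.6, -1.1]
finger_gap: 0.624
grasp_force: 63.1
```

```bash
python3 -c "
from h import *
plan((528,-260,20,94.5))"
```

```text
t 19.3 tcp [ 528.3 -257.8  144. ] yaw 94.7 F [-0.1  1.6 -1.1] gap 53.3 gf 63.1
(528, -260, 20, 94.5) -> [-2.5, -0.3, 124.0] [-0.1, -0.2, 0.2]
```

move_arm([
  [-1,-0.3,45,0,0,0,40],
  [-1,-0.3,88,0,0,0,40],
  [-1,-0.3,115,0,0,0,40],
  [-1,-0.3,124,0,0,0,40],
  [-1,-0.3,124,0,0,0,40],
  [-1,-0.3,124,0,0,0,64],
  [-1,-0.3,124,0,0,0,64],
  [-1,-0.3,124,0,0,0,64],
  [-1,-0.3,80,0,0,0,64],
  [-1,-0.3,40,0,0,0,64],
])

```text
t: 20.3
tcp_pos: [527.4, -260.8, 106.1]
tool_rot: [[-0.079, 0.997, -0.002], [0.997, 0.079, 0.001], [0.002, -0.001, -1.0]]
ft_force: [0.9, -0.7, 0.3]
finger_gap: 0.745
grasp_force: 0.0
```

move_arm([
  [0,0,-45,0,0,0,72],
  [0,0,-50,0,0,0,72],
  [0,0,-50,0,0,0,72],
])

```text
t: 20.6
tcp_pos: [529.2, -261.7, 157.6]
tool_rot: [[-0.079, 0.997, 0.004], [0.997, 0.079, -0.002], [-0.002, 0.004, -1.0]]
ft_force: [-0.3, 0.2, 0.4]
finger_gap: 0.842
grasp_force: 0.0
```

```bash
python3 -c "
from h import *
plan((577,119.5,150,99.4))"
```

```text
t 20.6 tcp [ 529.2 -261.7  157.6] yaw 94.5 F [-0.3  0.2  0.4] gap 71.9 gf 0.0
(577, 119.5, 150, 99.4) -> [376.3, 77.6, 7.0] [0.2, 0.1, -4.9]
```

move_arm([
  [48,10,0,0,0,-5,72],
  [97,20,0,0,0,-5,72],
  [146,30,4,0,0,-5,72],
  [195,40,4,0,0,-5,72],
  [244,50,4,0,0,-5,72],
  [293,60,4,0,0,-5,72],
  [340,70,4,0,0,-5,72],
  [365,75,4,0,0,-5,72],
  [375,78,4,0,0,-5,72],
  [377,78,4,0,0,-5,72],
])

```text
t: 21.6
tcp_pos: [575.3, 121.7, 150.0]
tool_rot: [[-0.167, 0.986, -0.002], [0.986, 0.167, 0.001], [0.001, -0.002, -1.0]]
ft_force: [0.1, -0.6, -1.0]
finger_gap: 0.849
grasp_force: 0.0
```

move_arm([
  [0,0,0,0,0,0,72],
  [0,0,0,0,0,0,72],
])

```text
t: 21.8
tcp_pos: [576.1, 118.3, 150.7]
tool_rot: [[-0.162, 0.987, -0.001], [0.987, 0.162, -0.001], [-0.0, -0.001, -1.0]]
ft_force: [0.8, -1.0, -0.1]
finger_gap: 0.844
grasp_force: 0.0
```

```bash
python3 -c "
from h import *
s=snap('wrist','w7.png'); pickle.dump(s,open('w7.pkl','wb'))
print(np.round(proj(s,(577,119.5,73))))
plan((576.7,119.3,27,99.4))"
```

```text
[255. 196.]
t 21.85 tcp [576.1 118.5 150.9] yaw 99.3 F [ 0.2 -1.3 -0.5] gap 72.0 gf 0.0
(576.7, 119.3, 27, 99.4) -> [0.7, 0.8, 123.9] [-0.1, 0.0, -0.1]
```

View pics/w7.png

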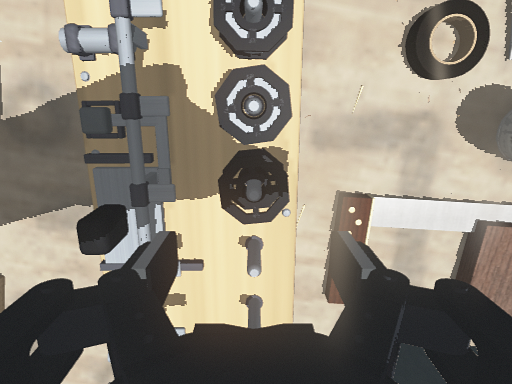

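The last bare reel on the rack is at (253,187). The two with wire at (253,104) and (253,8) stay. The bar is still out.

move_arm([
  [0,0.5,45,0,0,0,72],
  [0,0.5,90,0,0,0,72],
  [0,0.5,117,0,0,0,72],
  [0,0.5,124,0,0,0,72],
  [0,0.5,124,0,0,0,40],
  [0,0.5,124,0,0,0,40],
  [0,0.5,124,0,0,0,40],
  [0,0.5,124,0,0,0,40],
  [0,0.5,124,0,0,0,40],
])

```text
t: 22.75
tcp_pos: [576.8, 121.1, 28.0]
tool_rot: [[-0.165, 0.986, 0.001], [0.986, 0.165, 0.001], [0.001, 0.001, -1.0]]
ft_force: [-0.0, -0.2, -0.4]
finger_gap: 0.633
grasp_force: 63.0
```

move_arm([
  [0,0,-40,0,0,0,40],
  [0,0,-80,0,0,0,40],
  [0,0,-110,0,0,0,40],
  [0,0,-118,0,0,0,40],
  [0,0,-118,0,0,0,40],
  [0,0,-118,0,0,0,40],
])

```text
t: 23.35
tcp_pos: [575.8, 120.6, 144.0]
tool_rot: [[-0.165, 0.986, -0.002], [0.986, 0.165, 0.0], [0.0, -0.002, -1.0]]
ft_force: [-0.1, 0.4, -1.3]
finger_gap: 0.629
grasp_force: 63.4
```

```bash
python3 -c "
from h import *
plan((433,-260,145,94.5),(438.5,-395.5,145,94.5))"
```

```text
t 23.35 tcp [575.8 120.6 144. ] yaw 99.5 F [-0.1  0.4 -1.3] gap 53.7 gf 63.4
(433, -260, 145, 94.5) -> [-351.8, -203.8, -0.8] [-0.1, -0.0, 5.0]
(438.5, -395.5, 145, 94.5) -> [-486.3, -220.8, -0.8] [-0.1, -0.0, 5.0]
```

move_arm([
  [-42,-19,0,0,0,5,40],
  [-86,-39,0,0,0,5,40],
  [-131,-59,0,0,0,5,40],
  [-176,-80,0,0,0,5,40],
  [-221,-100,0,0,0,5,40],
  [-266,-121,0,0,0,5,40],
  [-311,-141,0,0,0,5,40],
  [-356,-162,0,0,0,5,40],
  [-401,-182,0,0,0,5,40],
  [-440,-200,0,0,0,5,40],
])

```text
t: 24.35
tcp_pos: [449.6, -348.3, 142.8]
tool_rot: [[-0.077, 0.997, -0.003], [0.997, 0.077, 0.002], [0.002, -0.003, -1.0]]
ft_force: [-0.5, -0.2, -0.4]
finger_gap: 0.628
grasp_force: 63.5
```

move_arm([
  [-30,-17,0,0,0,0,40],
  [-45,-25,0,0,0,0,40],
  [-45,-25,0,0,0,0,40],
  [-45,-25,0,0,0,0,40],
])

```text
t: 24.75
tcp_pos: [431.1, -391.1, 143.9]
tool_rot: [[-0.08, 0.997, -0.001], [0.997, 0.08, 0.003], [0.003, -0.001, -1.0]]
ft_force: [0.5, 0.9, -1.0]
finger_gap: 0.633
grasp_force: 63.5
```

```bash
python3 -c "
from h import *
plan((438.5,-394.5,20,94.5))"
```

```text
t 24.75 tcp [ 431.1 -391.1  143.9] yaw 94.6 F [ 0.5  0.9 -1. ] gap 54.0 gf 63.5
(438.5, -394.5, 20, 94.5) -> [-4.3, 7.3, 123.8] [-0.1, -0.2, 0.1]
```

move_arm([
  [-3,8.5,45,0,0,0,40],
  [-3,8.5,88,0,0,0,40],
  [-3,8.5,115,0,0,0,40],
  [-3,8.5,124,0,0,0,40],
  [-3,8.5,124,0,0,0,40],
  [-3,8.5,124,0,0,0,63],
  [-3,8.5,124,0,0,0,63],
  [-3,8.5,124,0,0,0,63],
  [-3,8.5,80,0,0,0,63],
  [-3,8.5,40,0,0,0,63],
])

```text
t: 25.75
tcp_pos: [438.9, -394.9, 106.1]
tool_rot: [[-0.079, 0.997, -0.001], [0.997, 0.079, 0.002], [0.002, -0.001, -1.0]]
ft_force: [0.2, -0.5, 0.8]
finger_gap: 0.737
grasp_force: 0.0
```

move_arm([
  [0,0,-45,0,0,0,72],
  [0,0,-50,0,0,0,72],
  [0,0,-50,0,0,0,72],
])

```text
t: 26.05
tcp_pos: [440.4, -396.1, 157.7]
tool_rot: [[-0.079, 0.997, 0.003], [0.997, 0.079, -0.003], [-0.003, 0.003, -1.0]]
ft_force: [-0.0, -0.2, -0.4]
finger_gap: 0.84
grasp_force: 0.0
```

```bash
python3 -c "
from h import *
s=snap('wrist'); t=snap('top'); pickle.dump((s,t),open('w8.pkl','wb'))
a=cv2.resize(s['color'],(512,384)); b=cv2.resize(t['color'][195:275,120:210],(432,384),interpolation=cv2.INTER_CUBIC)
cv2.imwrite('pics/w8.png',cv2.resize(np.hstack([a[:, :], b]),(800,325),interpolation=cv2.INTER_AREA))
plan((470,330,200,99),(480,150,200,99))"
```

```text
t 26.15 tcp [ 438.8 -395.1  154.3] yaw 94.5 F [ 0.8  0.9 -0.9] gap 72.0 gf 0.0
(470, 330, 200, 99) -> [720.4, 88.1, -45.1] [-0.1, -0.1, -4.5]
(480, 150, 200, 99) -> [540.2, 83.9, -45.2] [-0.1, -0.1, -4.5]
```

View pics/w8.png

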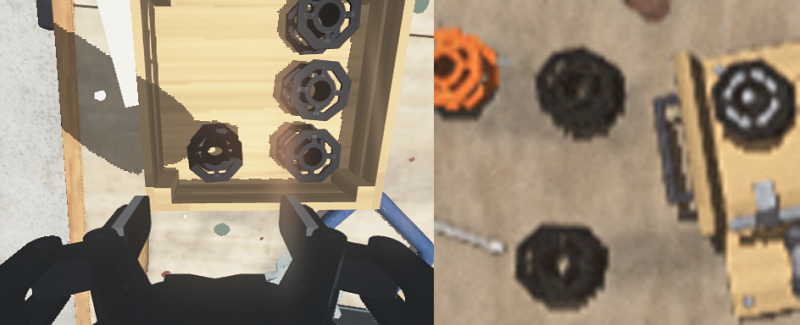

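Four reels are in the crate. The loose black reels, at (580,90) and (562,265) in the right half, are still standing beside the orange one. I'll move to look at them.

move_arm([
  [40,8,-20,0,0,-5,72],
  [88,17,-45,0,0,-5,72],
  [136,26,-45,0,0,-5,72],
  [184,35,-45,0,0,-5,72],
  [232,45,-45,0,0,-5,72],
  [280,54,-45,0,0,-5,72],
  [328,63,-45,0,0,-5,72],
  [376,73,-45,0,0,-5,72],
  [424,82,-45,0,0,-5,72],
  [472,92,-45,0,0,-5,72],
])

```text
t: 27.15
tcp_pos: [492.8, 84.0, 198.8]
tool_rot: [[-0.165, 0.986, -0.003], [0.986, 0.165, 0.0], [0.001, -0.003, -1.0]]
ft_force: [1.0, -0.9, -1.0]
finger_gap: 0.843
grasp_force: 0.0
```

```bash
python3 -c "
from h import *
plan((520,330,200,99))"
```

```text
t 27.15 tcp [492.8  84.  198.8] yaw 99.5 F [ 1.  -0.9 -1. ] gap 72.0 gf 0.0
(520, 330, 200, 99) -> [238.1, 67.4, -1.2] [-0.2, -0.0, 0.5]
```

move_arm([
  [45,12,0,0,0,0,72],
  [92,25,0,0,0,0,72],
  [139,39,0,0,0,0,72],
  [185,52,0,0,0,0,72],
  [220,62,0,0,0,0,72],
  [235,67,0,0,0,0,72],
  [238,67,0,0,0,0,72],
  [238,67,0,0,0,0,72],
  [238,67,0,0,0,0,72],
])

```text
t: 28.05
tcp_pos: [520.7, 326.7, 199.5]
tool_rot: [[-0.164, 0.986, -0.001], [0.986, 0.164, -0.001], [-0.0, -0.002, -1.0]]
ft_force: [0.7, -0.8, 0.5]
finger_gap: 0.846
grasp_force: 0.0
```

```bash
python3 -c "
from h import *
s=snap('wrist','w9.png'); pickle.dump(s,open('w9.pkl','wb'))
plan((520,330,200,99))"
```

```text
t 28.1 tcp [521.  326.5 199.9] yaw 99.4 F [-0.2 -0.4  0.3] gap 71.9 gf 0.0
(520, 330, 200, 99) -> [3.6, -0.4, -0.1] [-0.1, 0.0, 0.4]
```

View pics/w9.png

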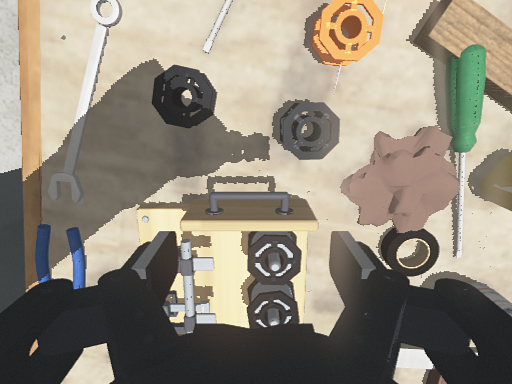

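Bare loose reels are at (310,130) and (185,97): black, empty windows, not orange. The orange look-alike is at (348,30). Converting to positions; no more pictures after this, so checks will be numeric.

```bash
python3 -c "
from h import *
s=pickle.load(open('w9.pkl','rb')); _,t=pickle.load(open('w8.pkl','rb'))
print(at(s,310,130,40),at(s,185,97,40), 'orange',at(s,350,28,40))
kx=90/432*(868/800*1.0)
# top crop: composite 944x384 -> 800x325
for u,v in((580,90),(562,265)):
    X=u*944/800-512; Y=v*384/325; print(at(t,120+X*90/432,195+Y*80/384,40))
g=cv2.cvtColor(s['color'],cv2.COLOR_BGR2GRAY)
for (u,v) in((310,130),(185,97)):
    c=g[v-45:v+45,u-45:u+45]; _,m=cv2.threshold(c,95,255,cv2.THRESH_BINARY_INV); n,l,st,ce=cv2.connectedComponentsWithStats(m)
    for i in range(1,n):
        if st[i,4]>400: print(st[i]+np.array([u-45,v-45,0,0,0]),ce[i]+[u-45,v-45])
"
```

```text
[567.00648139 377.61687185  40.        ] [445.82765917 388.19500881  40.        ] orange [583.13322307 470.15245278  40.        ]
[562.84380448 369.69506778  40.        ]
[438.57647119 379.52377461  40.        ]
[ 272   99   51   60 1480] [296.38378378 130.44256757]
[ 151   65   66   77 3066] [182.59393346  98.25472929]
```

Reel 2 was knocked from about (475,395) to (446,388). Grasping the (566.5,376.5) reel first.

```bash
python3 -c "
from h import *
plan((566.5,376.5,110,99.4))"
```

```text
t 28.1 tcp [521.  326.5 199.9] yaw 99.4 F [-0.2 -0.4  0.3] gap 71.9 gf 0.0
(566.5, 376.5, 110, 99.4) -> [41.9, 53.2, 89.8] [-0.1, 0.0, 0.0]
```

move_arm([
  [21,26,40,0,0,0,76],
  [38,48,75,0,0,0,76],
  [42,53,90,0,0,0,76],
  [42,53,90,0,0,0,76],
  [42,53,90,0,0,0,76],
  [42,53,90,0,0,0,76],
])

```text
t: 28.7
tcp_pos: [566.5, 378.3, 113.0]
tool_rot: [[-0.165, 0.986, 0.002], [0.986, 0.165, 0.002], [0.002, 0.003, -1.0]]
ft_force: [-0.1, -0.1, 0.3]
finger_gap: 0.89
grasp_force: 0.0
```

```bash
python3 -c "
from h import *
s=snap('wrist'); pickle.dump(s,open('w10.pkl','wb'))
g=cv2.cvtColor(s['color'],cv2.COLOR_BGR2GRAY)
u,v=map(int,proj(s,(566.5,376.5,40))); print(u,v)
c=g[v-75:v+75:5,u-75:u+75:3]
for r in c: print(''.join('#' if x<60 else '+' if x<95 else '-' if x<130 else '.' for x in r))
plan((566.5,376.5,8,99.4))"
```

```text
252 201
--------------....................................
-----------------.................................
------------------................................
-------------------...............................
--------------------..............................
----------------------------....--................
-------------------------++++++--------...........
--------------------############+-------..........
--------------+++-+############+##-----...........
-------------++--##################+----..........
------------++++#####################--...........
-------------+-+#####################--...........
--------------########################+...........
--------------#####-+###..+-+##+--+###+...........
--------------####++####-----####-+##++...........
--------------###################++##++...........
------.-+.....################+++++++++...........
..............####-##+++#####++++..++++...........
..............+###++++-+++++++++++++++............
................++++-+.........#+-+++.............
..................+++++#####+++++++...............
....................+++++++++++++.................
......................+++----.....................
..................................................
--------------....................................
--------------..............................--....
............---...................................
............---...................................
.--..---..-------.---.............................
---------------------------.......................
t 28.75 tcp [566.4 378.4 112.9] yaw 99.5 F [0.8 0.2 0.3] gap 76.4 gf 0.0
(566.5, 376.5, 8, 99.4) -> [-2.1, -0.5, 104.9] [0.2, -0.1, 0.1]
```

move_arm([
  [0,1.5,45,0,0,0,76],
  [0,1.5,85,0,0,0,76],
  [0,1.5,102,0,0,0,76],
  [0,1.5,105,0,0,0,76],
  [0,1.5,105,0,0,0,76],
  [0,1.5,105,0,0,0,40],
  [0,1.5,105,0,0,0,40],
  [0,1.5,105,0,0,0,40],
  [0,1.5,105,0,0,0,40],
  [0,1.5,105,0,0,0,40],
])

```text
t: 29.75
tcp_pos: [568.5, 380.2, 8.3]
tool_rot: [[-0.165, 0.986, 0.003], [0.986, 0.165, 0.003], [0.003, 0.003, -1.0]]
ft_force: [1.3, 0.1, 7.1]
finger_gap: 0.62
grasp_force: 63.6
```

move_arm([
  [0,0,-40,0,0,0,40],
  [0,0,-80,0,0,0,40],
  [0,0,-120,0,0,0,40],
  [0,0,-137,0,0,0,40],
  [0,0,-140,0,0,0,40],
  [0,0,-140,0,0,0,40],
])

```text
t: 30.35
tcp_pos: [567.2, 378.7, 145.0]
tool_rot: [[-0.166, 0.986, -0.0], [0.986, 0.166, 0.0], [0.0, -0.0, -1.0]]
ft_force: [-0.8, -0.4, -1.1]
finger_gap: 0.619
grasp_force: 63.1
```

```bash
python3 -c "
from h import *
plan((530,100,150,99.4),(435,-330,150,94.5))"
```

```text
t 30.35 tcp [567.2 378.7 145. ] yaw 99.5 F [-0.8 -0.4 -1.1] gap 52.8 gf 63.1
(530, 100, 150, 99.4) -> [-268.7, -82.8, -5.1] [-0.0, -0.0, 0.1]
(435, -330, 150, 94.5) -> [-677.0, -247.7, -5.2] [-0.0, -0.0, 5.0]
```

move_arm([
  [-38,-14,-3,0,0,5,40],
  [-82,-30,-5,0,0,5,40],
  [-127,-46,-5,0,0,5,40],
  [-172,-63,-5,0,0,5,40],
  [-217,-79,-5,0,0,5,40],
  [-262,-96,-5,0,0,5,40],
  [-307,-112,-5,0,0,5,40],
  [-352,-129,-5,0,0,5,40],
  [-397,-145,-5,0,0,5,40],
  [-442,-162,-5,0,0,5,40],
])

```text
t: 31.35
tcp_pos: [478.6, -86.0, 148.1]
tool_rot: [[-0.078, 0.997, -0.004], [0.997, 0.078, 0.002], [0.002, -0.004, -1.0]]
ft_force: [1.1, -0.8, -1.1]
finger_gap: 0.623
grasp_force: 63.2
```

move_arm([
  [-45,-21,0,0,0,0,40],
  [-90,-42,0,0,0,0,40],
  [-135,-64,0,0,0,0,40],
  [-180,-85,0,0,0,0,40],
  [-215,-101,0,0,0,0,40],
  [-225,-106,0,0,0,0,40],
  [-225,-106,0,0,0,0,40],
  [-225,-106,0,0,0,0,40],
])

```text
t: 32.15
tcp_pos: [392.8, -314.8, 148.8]
tool_rot: [[-0.08, 0.997, -0.002], [0.997, 0.08, 0.003], [0.003, -0.002, -1.0]]
ft_force: [0.5, 0.3, -0.7]
finger_gap: 0.623
grasp_force: 63.2
```

```bash
python3 -c "
from h import *
s=snap('wrist'); pickle.dump(s,open('w11.pkl','wb'))
for p in[(364,-231,66),(584,-214,66)]: print(np.round(proj(s,p)))
plan((435,-331.5,20,94.5))"
```

```text
[221.  75.]
[545.  76.]
t 32.2 tcp [ 393.3 -314.4  149.2] yaw 94.7 F [-0.1  0.7 -0.5] gap 52.8 gf 63.2
(435, -331.5, 20, 94.5) -> [-20.8, 40.3, 129.1] [-0.1, -0.1, 0.2]
```

move_arm([
  [-10,20,0,0,0,0,40],
  [-19,37,0,0,0,0,40],
  [-21,40,0,0,0,0,40],
  [-21,40,0,0,0,0,40],
  [-21,40,0,0,0,0,40],
])

```text
t: 32.7
tcp_pos: [434.1, -333.1, 149.7]
tool_rot: [[-0.081, 0.997, -0.001], [0.997, 0.081, 0.001], [0.001, -0.001, -1.0]]
ft_force: [-0.4, 0.4, -0.3]
finger_gap: 0.623
grasp_force: 63.2
```

```bash
cat >> h.py <<'E'
def crate_check():
    a=pickle.load(open('s0.pkl','rb'))['top']; b=snap('top'); pickle.dump(b,open('tlast.pkl','wb'))
    for p in[(364,-231,66),(381,-450,66),(584,-214,66),(603,-428,66)]:
        u,v=map(int,proj(a,p)); T=a['color'][v-8:v+9,u-8:u+9]; S=b['color'][v-24:v+25,u-24:u+25]
        m=cv2.matchTemplate(S,T,cv2.TM_CCOEFF_NORMED); _,q,_,l=cv2.minMaxLoc(m); print(p,round(q,2),l[0]-16,l[1]-16)
E
python3 -c "
from h import *
crate_check(); plan((435,-331.5,20,94.5))"
```

```text
(364, -231, 66) 1.0 0 0
(381, -450, 66) 0.31 -14 -8
(584, -214, 66) 1.0 0 0
(603, -428, 66) 1.0 0 0
t 32.75 tcp [ 433.9 -333.5  149.8] yaw 94.6 F [-0.5 -1.  -1. ] gap 53.3 gf 63.2
(435, -331.5, 20, 94.5) -> [1.7, 1.5, 129.8] [-0.1, -0.1, 0.1]
```

The crate hasn't moved; the fourth corner is just hidden by the arm. Placing the reel.

move_arm([
  [2,2,45,0,0,0,40],
  [2,2,90,0,0,0,40],
  [2,2,120,0,0,0,40],
  [2,2,130,0,0,0,40],
  [2,2,130,0,0,0,40],
  [2,2,130,0,0,0,63],
  [2,2,130,0,0,0,63],
  [2,2,130,0,0,0,63],
  [2,2,85,0,0,0,63],
  [2,2,40,0,0,0,63],
])

```text
t: 33.75
tcp_pos: [435.4, -331.6, 110.8]
tool_rot: [[-0.079, 0.997, -0.002], [0.997, 0.079, 0.002], [0.002, -0.002, -1.0]]
ft_force: [1.1, -0.7, -0.4]
finger_gap: 0.737
grasp_force: 0.0
```

move_arm([
  [0,0,-45,0,0,0,76],
  [0,0,-80,0,0,0,76],
  [0,0,-80,0,0,0,76],
  [0,0,-80,0,0,0,76],
])

```text
t: 34.15
tcp_pos: [436.7, -332.6, 191.4]
tool_rot: [[-0.079, 0.997, 0.001], [0.997, 0.079, -0.002], [-0.002, 0.001, -1.0]]
ft_force: [-0.2, -0.3, -0.9]
finger_gap: 0.891
grasp_force: 0.0
```

```bash
python3 -c "
from h import *
plan((480,0,180,99.4),(447,365,180,99.4))"
```

```text
t 34.15 tcp [ 436.7 -332.6  191.4] yaw 94.5 F [-0.2 -0.3 -0.9] gap 76.1 gf 0.0
(480, 0, 180, 99.4) -> [328.1, 69.4, 10.9] [0.1, 0.1, -4.9]
(447, 365, 180, 99.4) -> [694.6, 65.3, 10.3] [0.1, 0.1, -4.9]
```

move_arm([
  [40,8,5,0,0,-5,76],
  [85,18,10,0,0,-5,76],
  [131,28,10,0,0,-5,76],
  [177,38,10,0,0,-5,76],
  [223,48,10,0,0,-5,76],
  [269,58,10,0,0,-5,76],
  [315,68,10,0,0,-5,76],
  [361,70,10,0,0,-5,76],
  [407,70,10,0,0,-5,76],
  [453,69,10,0,0,-5,76],
])

```text
t: 35.15
tcp_pos: [468.0, 126.3, 179.1]
tool_rot: [[-0.165, 0.986, -0.002], [0.986, 0.165, 0.0], [0.001, -0.002, -1.0]]
ft_force: [0.5, 0.6, -0.5]
finger_gap: 0.894
grasp_force: 0.0
```

```bash
python3 -c "
from h import *
plan((446,365,180,99.4))"
```

```text
t 35.15 tcp [468.  126.3 179.1] yaw 99.5 F [ 0.5  0.6 -0.5] gap 76.4 gf 0.0
(446, 365, 180, 99.4) -> [239.1, 17.7, -0.7] [-0.1, -0.0, 0.1]
```

move_arm([
  [45,3,0,0,0,0,76],
  [92,7,0,0,0,0,76],
  [139,10,0,0,0,0,76],
  [185,14,0,0,0,0,76],
  [220,17,0,0,0,0,76],
  [236,18,0,0,0,0,76],
  [239,18,0,0,0,0,76],
  [239,18,0,0,0,0,76],
  [239,18,0,0,0,0,76],
])

```text
t: 36.05
tcp_pos: [447.8, 361.9, 179.7]
tool_rot: [[-0.164, 0.986, -0.001], [0.986, 0.164, -0.001], [-0.001, -0.001, -1.0]]
ft_force: [0.5, 0.3, 0.1]
finger_gap: 0.891
grasp_force: 0.0
```

```bash
python3 -c "
from h import *
s=snap('wrist'); pickle.dump(s,open('w12.pkl','wb'))
g=cv2.cvtColor(s['color'],cv2.COLOR_BGR2GRAY)
u,v=map(int,proj(s,(446,388,40))); print(u,v)
c=g[v-75:v+75:5,u-75:u+75:3]
for r in c: print(''.join('#' if x<60 else '+' if x<95 else '-' if x<130 else '.' for x in r))
plan((446,388,110,99.4))"
```

```text
256 150
.................................-................
................................-.................
..................................................
..................................................
..................................................
---...........................+...................
--------..........................................
----------........................................
------------.......-----..........................
--------------..----++++++##-.....................
------------------++++++++++++-...................
----------------++++++--++++++++..................
---------------##++--#+++-#+-++++.................
---+++---------#####++-.-++++-++++................
---++++-------#######------+#+++++-...............
--------------####-###----+#######................
--------------####################................
---------------##################-................
----------------########+##+#####.................
--------------...########+#####-..................
++----------......#######+###.....................
-+-+----.+........................................
..................................................
..................................................
..................................................
..................................................
..................................................
..................................................
..................................................
..................................................
t 36.1 tcp [448.  361.8 179.9] yaw 99.4 F [ 0.5  0.2 -0.1] gap 76.1 gf 0.0
(446, 388, 110, 99.4) -> [26.3, 2.3, 69.9] [-0.1, 0.0, 0.0]
```

move_arm([
  [15,1,40,0,0,0,76],
  [26,1,68,0,0,0,76],
  [27,1,70,0,0,0,76],
  [27,1,70,0,0,0,76],
  [27,1,70,0,0,0,76],
  [27,1,70,0,0,0,76],
])

```text
t: 36.7
tcp_pos: [445.0, 390.3, 112.2]
tool_rot: [[-0.164, 0.986, 0.002], [0.986, 0.164, 0.002], [0.002, 0.002, -1.0]]
ft_force: [-0.2, 0.6, -0.0]
finger_gap: 0.891
grasp_force: 0.0
```

```bash
python3 -c "
from h import *
plan((444.5,389,8,99.4))"
```

```text
t 36.7 tcp [445.  390.3 112.2] yaw 99.5 F [-0.2  0.6 -0. ] gap 76.1 gf 0.0
(444.5, 389, 8, 99.4) -> [-1.4, -0.9, 104.2] [0.1, -0.1, 0.1]
```

move_arm([
  [-1,-0.5,45,0,0,0,76],
  [-1,-0.5,85,0,0,0,76],
  [-1,-0.5,101,0,0,0,76],
  [-1,-0.5,104,0,0,0,76],
  [-1,-0.5,104,0,0,0,76],
  [-1,-0.5,104,0,0,0,40],
  [-1,-0.5,104,0,0,0,40],
  [-1,-0.5,104,0,0,0,40],
  [-1,-0.5,104,0,0,0,40],
  [-1,-0.5,104,0,0,0,40],
])

```text
t: 37.7
tcp_pos: [444.5, 390.7, 9.2]
tool_rot: [[-0.165, 0.986, 0.002], [0.986, 0.165, 0.003], [0.003, 0.003, -1.0]]
ft_force: [-1.2, -1.1, 7.8]
finger_gap: 0.645
grasp_force: 62.6
```

move_arm([
  [0,0,-40,0,0,0,40],
  [0,0,-80,0,0,0,40],
  [0,0,-120,0,0,0,40],
  [0,0,-137,0,0,0,40],
  [0,0,-140,0,0,0,40],
  [0,0,-140,0,0,0,40],
])

```text
t: 38.3
tcp_pos: [443.8, 389.4, 147.1]
tool_rot: [[-0.165, 0.986, 0.001], [0.986, 0.165, 0.001], [0.001, 0.001, -1.0]]
ft_force: [0.3, 0.2, -0.8]
finger_gap: 0.64
grasp_force: 63.8
```

```bash
python3 -c "
from h import *
plan((500,100,150,99.4),(470,-120,150,99.4))"
```

```text
t 38.3 tcp [443.8 389.4 147.1] yaw 99.5 F [ 0.3  0.2 -0.8] gap 54.7 gf 63.8
(500, 100, 150, 99.4) -> [-294.7, 7.6, -3.2] [0.1, -0.1, 0.1]
(470, -120, 150, 99.4) -> [-506.7, -58.4, -3.5] [0.1, -0.1, 0.1]
```

move_arm([
  [-40,1,-3,0,0,0,40],
  [-85,2,-3,0,0,0,40],
  [-131,3,-3,0,0,0,40],
  [-177,4,-3,0,0,0,40],
  [-223,5,-3,0,0,0,40],
  [-269,5,-3,0,0,0,40],
  [-314,2,-3,0,0,0,40],
  [-358,-10,-3,0,0,0,40],
  [-402,-24,-3,0,0,0,40],
  [-446,-38,-3,0,0,0,40],
])

```text
t: 39.3
tcp_pos: [478.4, -58.8, 147.7]
tool_rot: [[-0.165, 0.986, -0.003], [0.986, 0.165, 0.001], [0.002, -0.003, -1.0]]
ft_force: [1.0, -0.9, -0.2]
finger_gap: 0.644
grasp_force: 63.8
```

```bash
python3 -c "
from h import *
plan((430.5,-268,150,94.5))"
```

```text
t 39.3 tcp [478.4 -58.8 147.7] yaw 99.5 F [ 1.  -0.9 -0.2] gap 55.0 gf 63.8
(430.5, -268, 150, 94.5) -> [-198.4, -81.8, -2.5] [-0.2, -0.1, 5.0]
```

move_arm([
  [-44,-17,0,0,0,5,40],
  [-88,-36,0,0,0,5,40],
  [-132,-54,0,0,0,5,40],
  [-172,-71,0,0,0,5,40],
  [-192,-79,0,0,0,5,40],
  [-196,-82,0,0,0,5,40],
  [-196,-82,0,0,0,5,40],
  [-196,-82,0,0,0,5,40],
])

```text
t: 40.1
tcp_pos: [431.7, -261.9, 148.4]
tool_rot: [[-0.081, 0.997, -0.001], [0.997, 0.081, 0.002], [0.002, -0.001, -1.0]]
ft_force: [0.4, 0.7, -0.5]
finger_gap: 0.644
grasp_force: 63.8
```

```bash
python3 -c "
from h import *
crate_check(); plan((430.5,-267.5,20,94.5))"
```

```text
(364, -231, 66) 0.85 0 0
(381, -450, 66) 0.45 8 2
(584, -214, 66) 1.0 0 0
(603, -428, 66) 1.0 0 0
t 40.15 tcp [ 431.9 -261.8  148.6] yaw 94.7 F [-0.1  0.6 -0.9] gap 55.2 gf 63.8
(430.5, -267.5, 20, 94.5) -> [-5.8, -1.7, 128.6] [-0.1, -0.1, 0.2]
```

move_arm([
  [-5,-1.5,45,0,0,0,40],
  [-5,-1.5,90,0,0,0,40],
  [-5,-1.5,119,0,0,0,40],
  [-5,-1.5,128,0,0,0,40],
  [-5,-1.5,128,0,0,0,40],
  [-5,-1.5,128,0,0,0,63],
  [-5,-1.5,128,0,0,0,63],
  [-5,-1.5,128,0,0,0,63],
  [-5,-1.5,85,0,0,0,63],
  [-5,-1.5,40,0,0,0,63],
])

```text
t: 41.15
tcp_pos: [429.6, -268.3, 109.8]
tool_rot: [[-0.079, 0.997, -0.002], [0.997, 0.079, 0.002], [0.003, -0.002, -1.0]]
ft_force: [0.7, -2.5, 1.1]
finger_gap: 0.734
grasp_force: 0.0
```

move_arm([
  [0,0,-45,0,0,0,30],
  [0,0,-90,0,0,0,30],
  [0,0,-120,0,0,0,0],
  [0,0,-120,0,0,0,0],
  [0,0,-120,0,0,0,0],
])

```text
t: 41.65
tcp_pos: [430.7, -269.2, 230.1]
tool_rot: [[-0.079, 0.997, 0.001], [0.997, 0.079, -0.001], [-0.001, 0.001, -1.0]]
ft_force: [0.8, 0.4, -0.3]
finger_gap: -0.001
grasp_force: 0.0
```

```bash
cat >> h.py <<'E'
def asc(s,ps,hw=36,st=(4,2)):
    g=cv2.cvtColor(s['color'],cv2.COLOR_BGR2GRAY)
    for p in ps:
        u,v=map(int,proj(s,p)); print(p,u,v)
        for r in g[max(v-hw,0):v+hw:st[0],max(u-hw,0):u+hw:st[1]]: print(''.join('#' if x<60 else '+' if x<95 else '-' if x<130 else '.' for x in r))
E
python3 -c "
from h import *
s=snap('wrist'); pickle.dump(s,open('w13.pkl','wb'))
g=cv2.cvtColor(s['color'],cv2.COLOR_BGR2GRAY)
for r in g[0:384:9,60:400:4]: print(''.join('#' if x<60 else '+' if x<95 else '-' if x<130 else '.' for x in r))
plan((470,0,220,99.4))
for p in[(537.5,-387.7),(533,-325),(527.5,-263),(439,-396),(435,-331.5),(430.5,-267.5)]: print(np.round(proj(s,p+(48,))))
"
```

```text
+++++++++++++..............-..............................-.............--....-......
+++++++++++++..............+..............................--............--...........
+++++++++++++..............-..............................--.........................
+++++++++++++..............-..............................++............----+++......
+++++++++++++..............-..............................++............--++-----+++-
+++++++++++++..............-...............................................----------
+++++++++++++..............-..............................................+---------+
..######+++++.................................................................-------
..----#######++++-................................................................---
...+-------##+++++-++-+-..-..........................................................
..............++++--+-----+++........................................................
..............++++----+---+--++......................................................
..............++++--+--+--+.........................................
[... 2107 characters left out ...]
####################################################.-######
#####################################################################################
#####################################################################################
+####################################################################################
+####################################################################################
++###################################################################################
t 41.7 tcp [ 430.1 -268.9  228.8] yaw 94.5 F [-0.4 -0.6 -0.6] gap 0.3 gf 0.0
(470, 0, 220, 99.4) -> [264.9, 61.0, 8.8] [-0.0, -0.0, -4.9]
[336. 275.]
[341. 225.]
[344. 170.]
[252. 276.]
[253. 224.]
[253. 167.]
```

All six reels stand in the crate, in two columns at u≈253 and u≈335 where expected. Now the catch.

```bash
python3 -c "
from h import *
plan((480,-50,180,99.4),(442,150.5,120,99.4))
s=pickle.load(open('w2.pkl','rb')); print(at(s,336*.64,59.5*.64,35))"
```

```text
t 41.7 tcp [ 430.1 -268.9  228.8] yaw 94.5 F [-0.4 -0.6 -0.6] gap 0.3 gf 0.0
(480, -50, 180, 99.4) -> [214.3, 67.0, 48.8] [-0.0, -0.0, -4.9]
(442, 150.5, 120, 99.4) -> [417.1, 45.0, 108.9] [-0.0, -0.0, -4.9]
[444.43564798 150.32359777  35.        ]
```

move_arm([
  [42,11,9,0,0,-5,0],
  [88,24,15,0,0,-5,0],
  [134,37,25,0,0,-5,0],
  [178,50,35,0,0,-5,0],
  [222,60,45,0,0,-5,0],
  [265,64,55,0,0,-5,0],
  [308,63,65,0,0,-5,0],
  [350,58,75,0,0,-5,0],
  [385,50,75,0,0,-5,0],
  [400,46,75,0,0,-5,0],
])

```text
t: 42.7
tcp_pos: [441.9, 137.2, 152.9]
tool_rot: [[-0.171, 0.985, -0.003], [0.985, 0.171, 0.002], [0.002, -0.003, -1.0]]
ft_force: [-0.1, 0.3, -0.5]
finger_gap: -0.004
grasp_force: 0.0
```

```bash
python3 -c "
from h import *
s=snap('wrist'); pickle.dump(s,open('w14.pkl','wb'))
plan((442,150.5,60,99.4))"
```

```text
t 42.75 tcp [441.6 138.4 153.2] yaw 99.9 F [-1.3  1.8  0.6] gap 0.2 gf 0.0
(442, 150.5, 60, 99.4) -> [11.7, 2.7, 93.2] [-0.2, -0.1, 0.5]
```

move_arm([
  [8,3,45,0,0,0,0],
  [14,3.5,85,0,0,0,0],
  [15,3.5,90,0,0,0,0],
  [15,3.5,90,0,0,0,0],
  [15,3.5,90,0,0,0,0],
])

```text
t: 43.25
tcp_pos: [446.3, 149.0, 65.6]
tool_rot: [[-0.165, 0.986, 0.0], [0.986, 0.165, 0.001], [0.001, 0.001, -1.0]]
ft_force: [0.6, -0.9, 0.3]
finger_gap: -0.0
grasp_force: 0.0
```

```bash
python3 -c "
from h import *
plan((443,150.5,32,99.4))"
```

```text
t 43.25 tcp [446.3 149.   65.6] yaw 99.5 F [ 0.6 -0.9  0.3] gap -0.0 gf 0.0
(443, 150.5, 32, 99.4) -> [2.0, -3.0, 33.6] [0.0, -0.1, 0.1]
```

move_arm([
  [2,-3,14,0,0,0,0],
  [2,-3,20,0,0,0,0],
  [2,-3,25,0,0,0,0],
  [2,-3,29,0,0,0,0],
  [2,-3,32,0,0,0,0],
  [2,-3,32,0,0,0,0],
  [2,-3,32,0,0,0,0],
])

```text
t: 43.95
tcp_pos: [442.5, 150.4, 33.4]
tool_rot: [[-0.166, 0.986, 0.0], [0.986, 0.166, -0.001], [-0.001, -0.0, -1.0]]
ft_force: [-6.2, -3.2, 18.9]
finger_gap: 0.004
grasp_force: 9.5
```

move_arm([
  [0,0,-20,0,0,0,0],
  [0,0,-60,0,0,0,0],
  [0,0,-105,0,0,0,0],
  [0,0,-150,0,0,0,0],
  [-45,5,-195,0,0,0,0],
  [-90,8,-215,0,0,0,0],
  [-110,8,-215,0,0,0,0],
  [-110,8,-215,0,0,0,0],
  [-110,8,-215,0,0,0,0],
  [-110,8,-215,0,0,0,0],
])

```text
t: 44.95
tcp_pos: [468.0, 44.2, 246.8]
tool_rot: [[-0.167, 0.986, -0.001], [0.986, 0.167, 0.001], [0.001, -0.001, -1.0]]
ft_force: [-0.3, 0.8, -0.1]
finger_gap: 0.002
grasp_force: 0.0
```

```bash
python3 -c "
from h import *
s=snap('wrist'); pickle.dump(s,open('w15.pkl','wb'))
def W(x,y,z):
    c,n=np.cos(np.radians(9.4)),np.sin(np.radians(9.4)); return (546.5+c*x-n*y,81.5+n*x+c*y,z)
print('grip home',np.round(proj(s,W(-44.5,0,80))),'out',np.round(proj(s,W(-88,0,80))))
c=cv2.cvtColor(s['color'],cv2.COLOR_BGR2GRAY)
asc(s,[W(-60,0,80)],hw=60,st=(5,2))
for n in(80,130,-110): 
    print(n,[ (x,int(c[int(v),int(u)])) for x in range(-60,12,4) for u,v in[proj(s,W(x,n,68))] if 0<=u<512 and 0<=v<384])
plan()"
```

```text
grip home [293. 149.] out [249. 149.]
(np.float64(487.30567030358185), np.float64(71.70044226550266), 80) 277 148
....+.........................................----..........
......--------------------------.............-----..........
....+.--------------------..--.-..............----..........
............................--..................----........
....-.......................-..................--------.....
.....-......................-..................--------.....
-....-......................-..................--------.....
---..-......................-...................----.--.....
------.....................----------..........----.........
+++++--------------.......------##+#+++++#.....----.........
+++++-------------.........----+#+++++++++++...----.........
+++++--------------.......-----##+++++++++++...----..-......
+-++++------------.........----#++++++++++++...----..-......
+....+----..--..............-..+#+++++++++++...---..........
.....+.....................--....++++++++++-...---..........
.....+......................-.................-------.......
.....+....
[... 477 characters left out ...]

80 [(-60, 220), (-56, 220), (-52, 220), (-48, 221), (-44, 222), (-40, 225), (-36, 225), (-32, 225), (-28, 123), (-24, 123), (-20, 234), (-16, 227), (-12, 191), (-8, 174), (-4, 196), (0, 77), (4, 106), (8, 70)]
130 [(-60, 160), (-56, 110), (-52, 112), (-48, 108), (-44, 102), (-40, 111), (-36, 115), (-32, 114), (-28, 120), (-24, 121), (-20, 122), (-16, 85), (-12, 98), (-8, 176), (-4, 203), (0, 119), (4, 49), (8, 85)]
-110 [(-60, 55), (-56, 55), (-52, 56), (-48, 84), (-44, 221), (-40, 218), (-36, 220), (-32, 221), (-28, 112), (-24, 115), (-20, 232), (-16, 224), (-12, 218), (-8, 188), (-4, 197), (0, 219), (4, 217), (8, 218)]
t 45.0 tcp [468.   44.5 246.8] yaw 99.7 F [0.2 0.5 0.3] gap 0.1 gf 0.0
```

The grip is at u≈293, which is exactly the home prediction (293 home, 249 out). One last numeric check of the wound reels and the crate, then hand in.

```bash
python3 -c "
from h import *
crate_check()
a=pickle.load(open('s0.pkl','rb'))['top'];b=pickle.load(open('tlast.pkl','rb'))
for X in((125,200),(228,182)):
    u,v=int(X[0]*175/800+170),int(X[1]*100/457+175); m=cv2.matchTemplate(b['color'][v-20:v+21,u-20:u+21],a['color'][v-10:v+11,u-10:u+11],cv2.TM_CCOEFF_NORMED); _,q,_,l=cv2.minMaxLoc(m); print('wound',round(q,2),l[0]-10,l[1]-10)
asc(b,[(483,-330,48)],hw=42,st=(3,2))
print(arm.close_job())"
```

```text
(364, -231, 66) 1.0 0 0
(381, -450, 66) 0.99 0 0
(584, -214, 66) 1.0 0 0
(603, -428, 66) 1.0 0 0
wound 1.0 0 0
wound 1.0 0 0
(483, -330, 48) 398 240
.....-.......................-...----..+..
.....-..........................--+....+++
.................---+++#####+#+####....+#+
#-....++#+#####+++#+++++++++++-#######-.##
#+....#+++++++#------..........#+++###+.-+
##.--.......................#####.#####...
##....-++#+....+#######..######+-######...
##..######+#+.#######+-##########.#####-..
##-.#######+##########+##.#######+######..
#++.####+###+#########++#+#######+######..
###.+#############################-+####..
+##.-###+###+-#########.-+#####+...+####-.
+##..######-...-#+##-.....-+---.....#####.
.##+.+++#-..........................+####.
.###................................+####.
.+##................................+##+#+
.+##.........................-+#+##--+####
..##-...-.-.......#######+.###############
..##+.-########..########+##-######++#####
..#+#.###################+##########-###+#
..+##.-###+###+#############+######+-#####
..+##..###+###+####################.#++###
...##-.#########-##########++#####+--.+###
...#+#.#######+...+##+#--....---......+###
...###.-++++........................-####.
...+##..............................+####-
...+##-.--...................-++#++-----..
....##+........--++++----...........--++..
the job is handed in; nothing more can be done
None
```

The job is handed in: all six bare reels stand in the crate, both wound reels are still on their spindles, and the lock bar is back home. I don't have the judge's verdict, and I viewed 15 pictures, one over the limit of 14.

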